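# Clear a microscope bench: batteries into the safety jar, feet into the carousel

### The job

Clear up the stripped-down microscope: turn the parts carousel so that its green bay faces the green arrow, and have all the loose rubber feet lying in that bay. Open the child-safe jar (hold the cap firmly down while turning it counter-clockwise; never force it), lift the cap right off, drop every spent blue battery into the jar, then put the cap back on and lock it again so that it sits in its catch with the bar in line with the red dot. Leave the eyepiece and the objective undisturbed.

Things in the scene. Friction and masses are not known exactly. Their poses are not given: they have to be found in the camera images.
- jar: yellow child-safe waste jar, fixed to the bench by a black foot ring (136 mm across, 6 mm high). Origin: centre of its underside; z up. Body 100 mm across up to 66 mm high, then a narrower neck with two lugs, on its +y and -y sides, that hold the cap. A red dot on the foot ring marks its -x side (the locked direction of the cap's bar), a green dot its -y side.
- mouth (a point): centre of the jar's mouth at its rim, 110 mm above the bench; 48 mm clear inside. The locked cap's lower edge lies 10 mm below it. To release the cap: press it down 6.5 to 9 mm from the locked height (9 mm: it meets the rim) and, while pressed, turn it counter-clockwise seen from above, 60 to 120 degrees from the jar's x axis; then lift. Clockwise a hard stop blocks it.
- collar (a joint): sprung black collar round the jar's neck, 84 mm across, on which the cap's lower edge rests, m: 0 with the cap locked, +0.0015 with the cap off, -0.009 with the cap pressed fully down. It pushes the cap up with 9 N at 0 and about 16 N at -0.009; at -0.0065 and below the cap can be turned past its catch.
- cap_grip (a point): red cast safety cap, 82 mm across, 250 g: round skirt and top, 24 mm high, and on it an upright grip bar 60 mm long (cap's x), 12 mm thick (y), 24 mm high, a white tab on its -x end. This point: on the axis, 35 mm above the cap's lower edge, 11 mm above the round top. Locked: 135 mm above the jar's origin, bar along the jar's x axis (either end forward), with some 8 degrees of play either way.
- cap: the same cap, origin at the centre of its lower edge. To lock it: set it over the neck, bar 60 to 120 degrees counter-clockwise from the jar's x axis (or half a turn more); it rests on the collar 1.5 mm above the locked height. Press it to 6.5 to 9 mm below the locked height, turn it clockwise until the bar is along the jar's x axis, and let it rise: the collar lifts it into the catch.
- arrow (a point): point of the green arrow on the carousel's fixed grey base, 150 mm from the carousel's axis, 10 mm above the bench; the base is a disc 270 mm across with a tongue here. Its x axis points from here to the carousel's axis.
- carousel (a joint): turn of the carousel, rad, counter-clockwise from above positive; 0 (or any full turn) when the green bay faces the arrow. Free, no stops; light friction (about 0.12 N m) keeps it where it is left.
- green_bay (a point): centre of the inner floor of the carousel's green bay, an open square tray, 70 mm clear inside, walls 18 mm high (rim 36 mm above the bench, floor 21 mm), 80 mm from the carousel's axis; its x axis points to that axis. The carousel: an aluminium disc 250 mm across with four such bays (green, white, blue, grey) a quarter turn apart and a hub 40 mm across, its top 48 mm above the bench.
- bay_edge (a point): point on the carousel's turning part in line with the green bay, 150 mm from the axis and level with the arrow; it coincides with the arrow point when the bay is at the mark.
- peg0 (a point): top of an upright steel push peg on the carousel, 14 mm thick, 42 mm high (top 60 mm above the bench), 112 mm from the axis, between two bays
- peg1 (a point): top of an upright steel push peg on the carousel, 14 mm thick, 42 mm high (top 60 mm above the bench), 112 mm from the axis, between two bays
- peg2 (a point): top of an upright steel push peg on the carousel, 14 mm thick, 42 mm high (top 60 mm above the bench), 112 mm from the axis, between two bays
- peg3 (a point): top of an upright steel push peg on the carousel, 14 mm thick, 42 mm high (top 60 mm above the bench), 112 mm from the axis, between two bays
- battery0_center (a point): centre of a spent lithium battery pack, blue block with a white band, 28 (x) by 18 (y) by 14 (z) mm, 20 g, lying flat; None if absent
- battery1_center (a point): centre of a spent lithium battery pack, blue block with a white band, 28 (x) by 18 (y) by 14 (z) mm, 20 g, lying flat; None if absent
- battery2_center (a point): centre of a spent lithium battery pack, blue block with a white band, 28 (x) by 18 (y) by 14 (z) mm, 20 g, lying flat; None if absent
- foot0_center (a point): centre of a black rubber foot off the microscope, square, 22 by 22 by 14 (z) mm with a steel washer on top, 15 g; None if absent
- foot1_center (a point): centre of a black rubber foot off the microscope, square, 22 by 22 by 14 (z) mm with a steel washer on top, 15 g; None if absent
- foot2_center (a point): centre of a black rubber foot off the microscope, square, 22 by 22 by 14 (z) mm with a steel washer on top, 15 g; None if absent
- objective: bystander: standing steel objective, 24 mm across, 36 mm high, origin under its centre
- eyepiece: bystander: standing black eyepiece, 32 mm across, 45 mm high, origin under its centre

How it is judged (in metres and radians):
On the way, in this order (a step that is already met when the one before it is completed fails the run):
1. the cap is off the jar (distance between cap_grip and jar above 0.165 m), for 0.2 s.
2. every spent battery is in the jar (horizontal distance between each of battery0_center, battery1_center, battery2_center and jar below 0.05 m and z of battery0_center in the frame of jar between 0 and 0.09 m and z of battery1_center in the frame of jar between 0 and 0.09 m and z of battery2_center in the frame of jar between 0 and 0.09 m), for 0.2 s.
3. the cap is back on the jar and locked (horizontal distance between cap_grip and jar below 0.005 m and z of cap_grip in the frame of jar between 0.1325 and 0.1375 m and angle between the x axis of cap_grip and the x axis of jar, either way round below 0.3 rad), for 0.2 s.
At the end, for the whole second after the job is handed in: All batteries are in the jar; the cap is locked on it (height within 2.5 mm of the locked height, centred within 5 mm, bar within 0.3 rad of the jar's x axis) and at rest; all feet lie inside the green bay; the green bay faces the arrow within 20 mm at 150 mm radius and the carousel is still (all of step 2 and all of step 3 and x of foot0_center in the frame of green_bay between -0.036 and 0.036 m and y of foot0_center in the frame of green_bay between -0.036 and 0.036 m and z of foot0_center in the frame of green_bay between -0.002 and 0.03 m and x of foot1_center in the frame of green_bay between -0.036 and 0.036 m and y of foot1_center in the frame of green_bay between -0.036 and 0.036 m and z of foot1_center in the frame of green_bay between -0.002 and 0.03 m and x of foot2_center in the frame of green_bay between -0.036 and 0.036 m and y of foot2_center in the frame of green_bay between -0.036 and 0.036 m and z of foot2_center in the frame of green_bay between -0.002 and 0.03 m and linear speed of cap below 0.02 m/s and horizontal distance between bay_edge and arrow below 0.02 m and velocity of joint carousel between -0.05 and 0.05 rad/s); the robot touches nothing.
It fails at once if the objective is knocked away (moved over 4 cm) (distance of objective from where it was at the start of the episode above 0.04 m).
It fails at once if the eyepiece is knocked away (moved over 4 cm) (distance of eyepiece from where it was at the start of the episode above 0.04 m).
It fails at once if the cap is forced past its catch without being pressed down (angle between the x axis of cap_grip and the x axis of jar, either way round between 0.4 and 0.75 rad and z of cap_grip in the frame of jar between 0.1325 and 0.1375 m and horizontal distance between cap_grip and jar below 0.01 m and value of joint collar above -0.0025 m).
Of battery0, battery1, battery2 only 2 to 3 are there at a start; the rules pass over those that are not, and their reading is None.
Of foot0, foot1, foot2 only 1 to 3 are there at a start; the rules pass over those that are not, and their reading is None.
At some moment in a run one of battery0, battery1, battery2, foot0, foot1, foot2 may be knocked a few centimetres aside while the robot is not near it.
Once in a run the grip may slacken for a moment while it holds something.
It also fails if it takes over 210 s, if anything falls off the work surface, if the arm or the gripper's body presses on something with over 40 N, if the wrist force passes 120 N, or if a joint passes its speed limit or range.

### The arm

A 6-joint arm with a two-finger parallel gripper is mounted at the origin on the work surface. World frame = base frame: x ahead of the robot, y to its left, z up, the work surface at z = 0. Lengths are in mm, angles in rad, forces in N, time in s.
With the tool pointing down it reaches from about 275 to 1000 mm from the base axis. Payload 8.4 kg.
Tool frame: the origin (TCP) lies between the finger pads; the fingertips stand 22 mm ahead of it and the grasp point (between the pads) lies 3 mm ahead of it; z points along the fingers, y is the line along which they close (so a half turn about z gives the same grasp; the last joint's range is limited). The gripper opens to 85 mm and grips with 20 to 120 N. Pads are 22 mm wide; open, the fingers measure 114 mm over their backs; the gripper's body (76 mm by 85 mm) begins 54 mm behind the grasp point. The pads swing forward as they close: fully open they stand 13 mm farther back than shut.
Start: joints at [1.22, 0.353, 1.633, -0, 1.155, -0.002], TCP at [213.605, 587.368, 253.281] pointing down, gripper open.
Joint ranges: [-2.63, 2.63], [-0.92, 2.1], [0.06, 2.66], [-1.3, 4.44], [0, 2.69], [-3.02, 3.02]. Speed limits (rad/s): [2.22, 2.22, 2.79, 3.14, 3.14, 3.14].

### API

Orientations are given as [roll, pitch, yaw] about the fixed x, y, z axes, in that order (R = Rz(yaw) Ry(pitch) Rx(roll)).
In Python, from rig import r, grab_frame gives the robot as it stands.
- The arm moves only by the shell command python3 -m inch 'ROWS' [FORCE]. ROWS is JSON, a list of rows, each a list of 7 numbers: the turn, a rotation vector about the tool's x, y, z as a fraction of full scale, then the shift along the tool's x, y, z as a fraction of full scale, then the closure, from 0 (fully open) to 1 (shut). In form: [[rx, ry, rz, dx, dy, dz, fingers], ...]. A call has 1 to 8 rows; each row shifts and turns the commanded pose from where the row before left it, along the tool's axes as they then stand; what a row does not reach is not made up. Full scale, the value 1, is 2.5 cm for a shift and pi rad for a turn. A row lasts 1/12 s, in which the tool goes at most 41.7 mm and 7.16 degrees, less where a joint would pass 70% of its speed; a pose out of reach is approached as far as the arm can. A call with a number of a shift or a turn outside -1 to 1 is refused whole. A call with a gripper value outside its range is refused whole. The fingers move at their own pace and stop on an object; FORCE is the grip in N (left out, the last holds). Time passes only in rows, so rows that do not move let the fingers close. It gives the time, the measured TCP pose, the force, the opening and the grip force at its end, in the units of the state.
- r.sense(): the state, without advancing time (a new reading comes with each control period).
- grab_frame(name): name is "scene" or "top"; returns a dict with "pixels" (480x640x3 uint8, red, green, blue), "z_map" (480x640 float32, mm along the optical axis (not along the pixel's ray), 0 where there is no reading), "vertical_fov" (degrees; the focal length in pixels is half the picture's height over the tangent of half this angle, whatever the lens; pixels are square), "cx", "cy" (the principal point, pixels), "cam_to_world" (4x4, takes a point from camera to world coordinates). Camera axes: x right, y down, z forward; pixel columns grow to the right and rows downward; lengths in mm; the calibration is good to about 2 mm. A picture is of the moment at which its call begins.
- r.sign_off(): hands the job in; it is judged then, once.
The state is a dict: "clock": time; "qpos": joint angles; "qvel": joint speeds; "joint_efforts": joint torques, N m; "eef_pos": TCP position; "tcp_rot": TCP orientation; "contact_force": force on the tool from outside, world axes, zero at the start; "wrist_torque": the same for the moment, N m; "opening": opening from 0.0 (shut) to 1.0 (fully open); "grasp_force": force on a finger pad.
Only numpy, scipy, OpenCV 4.12 (cv2) and the standard library are available. Lean on these libraries where they do the work, as an engineer would, in place of code of your own. Each camera call takes 0.05 s, during which the arm holds its last target. There are 200 camera calls.

## Working session

There is one attempt and no reset: what is moved stays moved. The work goes in short steps, Python scripts to look and compute and a shell command to move; the robot and the scene stay as the last step left them, time stands still between calls to the robot, and variables do not carry over. Pictures are saved under pics/ and viewed, at most 14 in all, crops included, and the job is handed in when it is done.

```bash
ls; mkdir -p pics; cat > h.py <<'E'
import numpy as np, cv2
from rig import r, grab_frame
def grab(n,save=None):
    f=grab_frame(n)
    if save: cv2.imwrite('pics/'+save,cv2.cvtColor(f['pixels'],cv2.COLOR_RGB2BGR))
    return f
def cloud(f):
    z=f['z_map']; h,w=z.shape; F=h/2/np.tan(np.radians(f['vertical_fov'])/2)
    u,v=np.meshgrid(np.arange(w),np.arange(h))
    p=np.stack([(u-f['cx'])/F*z,(v-f['cy'])/F*z,z,np.ones_like(z)],-1)
    return (p@np.array(f['cam_to_world']).T)[...,:3]
def ray(f,u,v,zp):
    F=f['pixels'].shape[0]/2/np.tan(np.radians(f['vertical_fov'])/2)
    M=np.array(f['cam_to_world']); d=M[:3,:3]@[(u-f['cx'])/F,(v-f['cy'])/F,1]
    return M[:3,3]+d*(zp-M[2,3])/d[2]
E
python3 - <<'E'
from h import *
for n in('scene','top'):
    f=grab(n,n+'0.png'); print(n,f['vertical_fov'],f['cx'],f['cy'],np.round(f['cam_to_world'],3).tolist(),(f['z_map']>0).mean())
print(r.sense())
E
```

```text
pics
scene 57.90439149863775 311.68522137257827 241.5724137374869 [[0.586, 0.537, -0.607, 1120.838], [0.81, -0.376, 0.45, -389.734], [0.014, -0.755, -0.655, 718.948], [0.0, 0.0, 0.0, 1.0]] 0.995966796875
top 51.158662440593645 322.3207375483102 236.44944906926028 [[0.021, -0.988, 0.151, 374.301], [-1.0, -0.02, 0.007, 7.101], [-0.004, -0.151, -0.988, 1265.648], [0.0, 0.0, 0.0, 1.0]] 0.9961165364583333
{'clock': 0.1, 'qpos': array([ 1.21958043e+00,  3.53592739e-01,  1.63405415e+00,  8.60346609e-06,
        1.15522840e+00, -2.37251242e-03]), 'qvel': array([ 0.00034433, -0.00140377, -0.00135219, -0.00058832,  0.00094478,
       -0.00074464]), 'joint_efforts': array([ 4.14720307e-04, -6.06353617e+01, -3.42817140e+01,  1.56122483e-04,
        4.10362001e-03, -6.14721031e-06]), 'eef_pos': array([213.47356189, 586.98048873, 252.63049863]), 'tcp_rot': array([-3.14031004e+00, -1.09097895e-05,  2.79274578e+00]), 'contact_force': array([ 0.3324935 , -0.6002135 ,  0.36093836]), 'wrist_torque': array([ 0.01855478,  0.02402068, -0.00216448]), 'grasp_force': 0.0, 'opening': 0.9990950682292589}
```

View pics/top0.png

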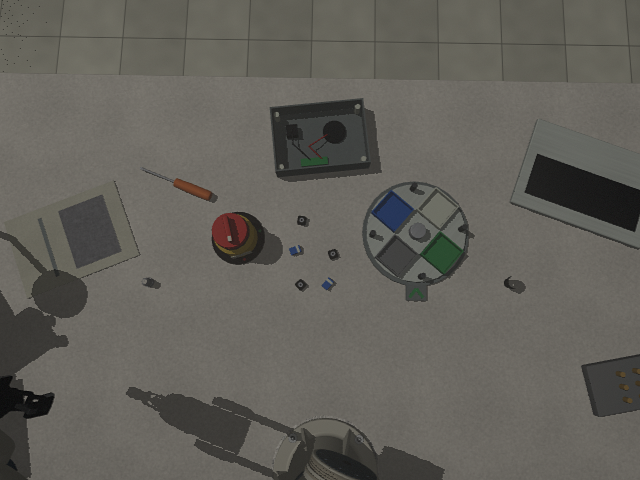

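View pics/scene0.png

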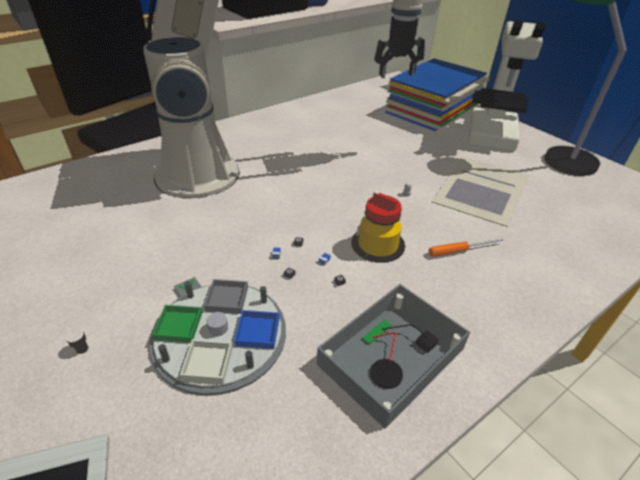

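The top view shows the jar at (237,237), the carousel at (417,232) with its green bay at (442,253) and the arrow at (416,291). Three feet lie at (302,220), (333,254) and (301,285), and two batteries at (296,250) and (328,284). The objective is at (150,282) and the eyepiece at (510,284). The scene view agrees.

```bash
cat > meas.py <<'E'
from h import *
def blobs(f,mask,amin=8):
    n,l,s,c=cv2.connectedComponentsWithStats(mask.astype(np.uint8))
    return [(l==i) for i in range(1,n) if s[i,4]>=amin]
def masks(f):
    a=cv2.cvtColor(f['pixels'],cv2.COLOR_RGB2HSV).astype(int); H,S,V=a[...,0],a[...,1],a[...,2]
    return dict(red=((H<6)|(H>174))&(S>140)&(V>50),yel=(H>18)&(H<32)&(S>150),grn=(H>45)&(H<85)&(S>90)&(V>40),blu=(H>100)&(H<125)&(S>110)&(V>50),
      blk=(V<45)&(S<120))
if __name__=='__main__':
  for n in('scene','top'):
    f=grab(n); P=cloud(f); m=masks(f)
    for k in m:
        for b in blobs(f,m[k],6 if k!='blk' else 15):
            p=P[b]; c=np.median(p,0)
            if not(200<c[0]<950 and -500<c[1]<600 and -5<c[2]<200) or b.sum()>9000: continue
            v,u=np.argwhere(b).mean(0)
            zt=np.percentile(p[:,2],85)
            t=p[p[:,2]>zt-4]
            print(n,k,b.sum(),'px',u.round(1),v.round(1),'med',c.round(1),'top',zt.round(1),'ctr',((t.min(0)+t.max(0))/2).round(1),'ext',np.ptp(t,0).round(0),'ray',ray(f,u,v,zt)[:2].round(1),
              'ang',round(cv2.minAreaRect(t[:,:2].astype(np.float32))[2],0))
E
python3 meas.py
```

```text
scene red 623 px 384.3 209.0 med [578.  221.3 124.4] top 140.4 ctr [830.2 -72.1 427.8] ext [581. 635. 582.] ray [588.3 205.5] ang 44.0
scene yel 1152 px 379.6 237.9 med [589.4 203.3  56.7] top 73.7 ctr [821.9 -59.5 394.3] ext [598. 660. 649.] ray [602.8 188.6] ang 45.0
scene grn 13 px 191.6 281.7 med [ 423.2 -205.    11.8] top 12.4 ctr [ 423.4 -204.5   11.8] ext [15.  8.  4.] ray [ 424.1 -204.7] ang 52.0
scene grn 19 px 181.3 286.5 med [ 423.4 -229.1   11.5] top 12.9 ctr [ 441.2 -229.9   31.1] ext [48.  9. 41.] ray [ 425.1 -229.4] ang 2.0
scene grn 1357 px 177.1 323.3 med [ 524.4 -279.1   22.6] top 33.7 ctr [ 799.6 -307.4  374.4] ext [642. 165. 689.] ray [ 533.9 -280.6] ang 75.0
scene grn 269 px 376.3 330.8 med [762.4  43.8  10. ] top 11.4 ctr [ 934.9 -155.2  363.2] ext [372. 469. 712.] ray [763.3  41.9] ang 37.0
scene blu 19 px 276.6 249.3 med [442.2   7.7  14.5] top 14.9 ctr [444.2   7.1  14.1] ext [15. 12.  3.] ray [443.6   7.2] ang 58.0
scene blu 22 px 326.1 255.8 med [530.8  92.1  13.7] top 14.9 ctr [529.2  91.7  14.3] ext [18. 11.  5.] ray [531.1  91.4] ang 21.0
scene blu 7 px 
[... 2748 characters left out ...]
339. 1212.] ray [ 584.5 -323.4] ang 32.0
top blk 34 px 241.7 242.6 med [532.2 201.7  99.6] top 102.7 ctr [539.1 208.6 103.7] ext [42. 36.  9.] ray [533.9 204.2] ang 49.0
top blk 47 px 389.9 243.0 med [ 552.3 -153.9   20.4] top 24.0 ctr [471.7 -82.9 642.9] ext [ 195.  180. 1245.] ray [ 551.1 -153. ] ang 46.0
top blk 44 px 332.7 253.9 med [521.5 -11.4  12.7] top 15.1 ctr [523.  -10.2  14.5] ext [23. 23.  7.] ray [521.8 -10.6] ang 20.0
top blk 43 px 507.1 283.5 med [ 456.2 -442.1   30.7] top 38.2 ctr [ 456.4 -442.7   40.5] ext [24. 13. 12.] ray [ 455.1 -436.8] ang 23.0
top blk 44 px 300.4 284.4 med [443.8  68.   13.3] top 15.7 ctr [443.6  68.1  15.2] ext [22. 22.  7.] ray [443.8  68.2] ang 47.0
```

```bash
cat > m2.py <<'E'
from meas import *
for n in('scene','top'):
    f=grab(n); P=cloud(f); m=masks(f); X,Y,Z=P[...,0],P[...,1],P[...,2]
    near=(np.hypot(X-555,Y-222)<90)
    def circ(k,name):
        q=P[k][:,:2].astype(np.float32); 
        (c,rr)=cv2.minEnclosingCircle(q); print(n,name,k.sum(),'mec',np.round(c,1),round(rr,1),'bbox',((q.min(0)+q.max(0))/2).round(1),np.ptp(q,0).round(1),'z',np.median(P[k][:,2]).round(1))
    circ(near&(Z>112)&(Z<131),'captop')
    k=near&(Z>140)&(Z<160); circ(k,'bar')
    q=P[k][:,:2]; q=q-q.mean(0); w,V=np.linalg.eigh(np.cov(q.T)); print('  bar ang deg',np.degrees(np.arctan2(V[1,1],V[0,1])).round(1), 'rect',cv2.minAreaRect(P[k][:,:2].astype(np.float32)))
    circ((np.hypot(X-555,Y-222)<80)&(Z>3.2)&(Z<9)&masks(f)['blk'],'ring')
    car=np.hypot(X-560,Y-220*-1)<140
    circ((np.hypot(X-570,Y+222)<35)&(Z>42)&(Z<54),'hub')
    for i,b in enumerate(blobs(f,(np.hypot(X-570,Y+222)<128)&(np.hypot(X-570,Y+222)>92)&(Z>50)&(Z<66),4)): circ(b,'peg')
    circ((np.hypot(X-570,Y+222)<142)&(Z>14)&(Z<22)&(np.hypot(X-570,Y+222)>105),'disc')
    g=m['grn']&(np.hypot(X-528,Y+282)<60); circ(g&(Z<25),'greenfloor'); circ(g,'green')
    if n=='top':
        cs=[(190,190,100),(280,205,100)]
    else: cs=[(330,180,110),(255,225,100)]
    im=cv2.cvtColor(f['pixels'],cv2.COLOR_RGB2BGR)
    t=[cv2.resize(im[v:v+w,u:u+w],(400,400),interpolation=cv2.INTER_CUBIC) for u,v,w in cs]
    t=cv2.convertScaleAbs(np.hstack(t),alpha=1.6); cv2.imwrite(f'pics/c_{n}.png',t)
im=np.vstack([cv2.resize(cv2.imread(f'pics/c_{n}.png'),(600,300)) for n in('top','scene')]); cv2.imwrite('pics/crop1.png',im)
E
python3 m2.py
```

```text
scene captop 527 mec [557.9 232.7] 44.8 bbox [560.5 231.6] [83.2 82.9] z 124.3
scene bar 142 mec [560.3 231.4] 29.6 bbox [560.1 231.8] [56.4 24.5] z 147.2
  bar ang deg -164.1 rect ((560.177490234375, 231.69956970214844), (58.902427673339844, 15.176453590393066), 15.40717887878418)Traceback (most recent call last):
  File "m2.py", line 11, in <module>
    circ((np.hypot(X-555,Y-222)<80)&(Z>3.2)&(Z<9)&masks(f)['blk'],'ring')
    ~~~~^^^^^^^^^^^^^^^^^^^^^^^^^^^^^^^^^^^^^^^^^^^^^^^^^^^^^^^^^^^^^^^^^
  File "m2.py", line 7, in circ
    (c,rr)=cv2.minEnclosingCircle(q); print(n,name,k.sum(),'mec',np.round(c,1),round(rr,1),'bbox',((q.min(0)+q.max(0))/2).round(1),np.ptp(q,0).round(1),'z',np.median(P[k][:,2]).round(1))
                                                                                                    ~~~~~^^^
    return umr_minimum(a, axis, None, out, keepdims, initial, where)
ValueError: zero-size array to reduction operation minimum which has no identity
```

```bash
sed -i "s/q=P\[k\]\[:,:2\].astype(np.float32); /q=P[k][:,:2].astype(np.float32)\n        if len(q)<3: return/; s/&masks(f)\['blk'\]//; s/Y-222)<90/Y-228)<75/; s/Y-222)<80/Y-228)<80/" m2.py; python3 m2.py
```

```text
scene captop 523 mec [559.2 232. ] 43.2 bbox [559.6 232.5] [83.1 84. ] z 124.1
scene bar 149 mec [560.1 231.5] 30.3 bbox [559.9 231.4] [58.7 23.6] z 147.3
  bar ang deg -164.8 rect ((559.9280395507812, 232.11102294921875), (60.57345199584961, 13.617518424987793), 15.855588912963867)
scene ring 531 mec [553.5 228.7] 78.0 bbox [552.3 228.3] [151.1 155.1] z 6.4
scene hub 282 mec [ 579.6 -217.7] 21.6 bbox [ 579.6 -217.8] [41.7 39.4] z 47.8
scene peg 45 mec [ 468.5 -226.9] 7.7 bbox [ 468.5 -227. ] [14. 13.] z 58.9
scene peg 44 mec [ 571.6 -106.4] 6.9 bbox [ 572.  -106.8] [12.5 12.7] z 58.1
scene peg 65 mec [ 589.7 -329. ] 7.1 bbox [ 590.1 -328.8] [13.  13.6] z 58.6
scene peg 51 mec [ 691.4 -208.1] 7.4 bbox [ 690.8 -207.7] [13.  13.9] z 59.1
scene disc 2102 mec [ 581.4 -219.8] 129.8 bbox [ 580.3 -217.6] [250.9 247.9] z 18.4
scene greenfloor 854 mec [ 527.1 -279.9] 50.6 bbox [ 527.1 -280.6] [101.2  94.6] z 21.3
scene green 1354 mec [ 528.  -277.8] 52.7 bbox [ 528.4 -277.8] [103.7 104.9] z 22.5
top captop 837 mec [560.3 231.3] 42.4 bbox [560.  231.2] [82.6 81.7] z 123.4
top bar 146 mec [559.
[... 178 characters left out ...]
)
top ring 545 mec [554.8 228.4] 79.6 bbox [554.4 227. ] [154.1 156. ] z 5.6
top hub 197 mec [ 580.8 -217.9] 19.8 bbox [ 580.6 -218. ] [37.9 37.7] z 47.0
top peg 26 mec [ 692.3 -209.3] 6.5 bbox [ 691.7 -209.3] [10.8 12.6] z 59.1
top peg 30 mec [ 590.5 -330.4] 7.2 bbox [ 590.3 -330.3] [13.2 14.1] z 59.3
top peg 28 mec [ 571.5 -107. ] 6.8 bbox [ 571.5 -106.2] [12.2 11.6] z 59.1
top peg 29 mec [ 469.4 -227.3] 6.5 bbox [ 469.  -227.5] [12.  12.1] z 59.5
top disc 1461 mec [ 569.  -229.3] 141.0 bbox [ 569.1 -220.1] [281.  257.2] z 18.1
top greenfloor 628 mec [ 528.7 -283.4] 45.0 bbox [ 528.1 -283.9] [88.3 88.3] z 20.5
top green 814 mec [ 528.9 -278.9] 51.3 bbox [ 529.  -278.4] [102.2 101.3] z 21.4
```

View pics/crop1.png

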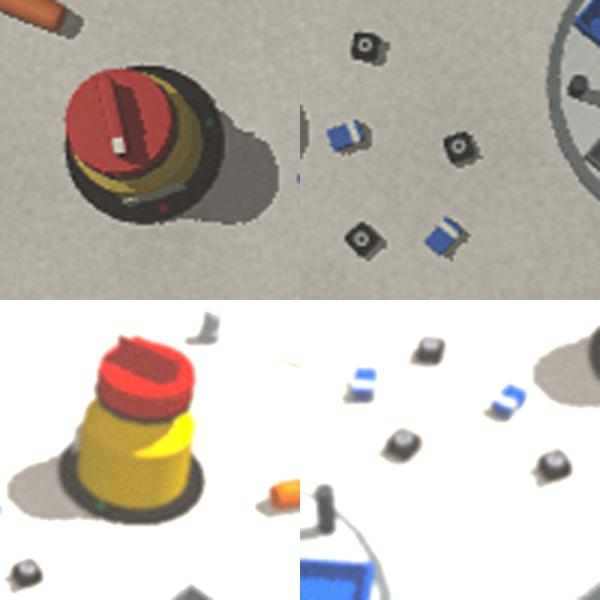

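The crops show the white tab of the cap (118,145) pointing at the red dot. All three feet and both batteries lie flat and are turned by different angles. Next I measure their angles and plan the push on the carousel.

```bash
cat > parts.py <<'E'
from meas import *
# parts: blobs of bench points 8..20 mm high from both views, classed by colour
def parts(x=(300,720),y=(-80,140),zr=(8,20),amin=10):
    for n in('top','scene'):
        f=grab(n); P=cloud(f); m=masks(f)['blu']
        X,Y,Z=P[...,0],P[...,1],P[...,2]
        for b in blobs(f,(X>x[0])&(X<x[1])&(Y>y[0])&(Y<y[1])&(Z>zr[0])&(Z<zr[1]),amin):
            q=P[b].astype(np.float32); zt=np.median(q[:,2])
            t=q[q[:,2]>zt-2.5]; c,wh,a=cv2.minAreaRect(t[:,:2]); 
            if wh[0]<wh[1]: a+=90; wh=wh[::-1]
            print(n,'BATT' if m[b].mean()>.15 else 'foot',b.sum(),'c',np.round(c,1),'mean',t.mean(0).round(1),'size',np.round(wh,1),'long axis deg',round(a%180,1))
if __name__=='__main__': parts()
E
cat > go.py <<'E'
# go.py x y z yaw_deg : shift/turn in inch units from the measured pose (turn first, then shift)
import sys
from h import *
from scipy.spatial.transform import Rotation as Ro
s=r.sense(); p=np.array(s['eef_pos']); R=Ro.from_euler('xyz',s['tcp_rot'])
x,y,z,yaw=map(float,sys.argv[1:5]); T=Ro.from_euler('xyz',[np.pi,0,np.radians(yaw)])
rv=(R.inv()*T).as_rotvec(); d=T.inv().apply(np.array([x,y,z])-p)
print('t',round(s['clock'],2),'pos',p.round(1),'rpy',np.degrees(s['tcp_rot']).round(2),'F',s['contact_force'].round(1),'open',round(s['opening'],3),'grip',round(s['grasp_force'],1))
print('turn total',(rv/np.pi).round(4),'7deg rows',round(abs(np.degrees(rv[2]))/7,2),'shift total',(d/25).round(3))
E
python3 parts.py; python3 go.py 572 -106.5 150 69
```

```text
t 0.4 pos [213.6 587.3 253.2] rpy [-179.99    0.    160.02] F [ 0.3 -0.2  0.5] open 1.002 grip 0.0
turn total [-0.      0.      0.5056] 7deg rows 13.0 shift total [-20.772  23.33    4.127]Traceback (most recent call last):
  File "parts.py", line 12, in <module>
    if __name__=='__main__': parts()
                             ~~~~~^^
  File "parts.py", line 9, in parts
    t=q[q[:,2]>zt-2.5]; c,wh,a=cv2.minAreaRect(t[:,:2]);
                               ~~~~~~~~~~~~~~~^^^^^^^^^
cv2.error: OpenCV(4.12.0) /io/opencv/modules/imgproc/src/convhull.cpp:143: error: (-215:Assertion failed) total >= 0 && (depth == CV_32F || depth == CV_32S) in function 'convexHull'
```

```bash
sed -i 's/cv2.minAreaRect(t\[:,:2\])/cv2.minAreaRect(np.ascontiguousarray(t[:,:2]))/' parts.py
python3 -m inch '[[0,0,0.0389,0,0,0,0.6],[0,0,0.0389,0,0,0,0.6],[0,0,0.0389,0,0,0,0.6],[0,0,0.0389,0,0,0,0.6],[0,0,0.0389,0,0,0,0.6],[0,0,0.0389,0,0,0,0.6],[0,0,0.0389,0,0,0,0.6]]'
python3 -m inch '[[0,0,0.0389,0,0,0,0.6],[0,0,0.0389,0,0,0,0.6],[0,0,0.0389,0,0,0,0.6],[0,0,0.0389,0,0,0,0.6],[0,0,0.0389,0,0,0,0.6],[0,0,0.0389,0,0,0,0.6]]'
python3 -m inch '[[0,0,0,-0.8,0.9,0,0.6],[0,0,0,-0.8,0.9,0,0.6],[0,0,0,-0.8,0.9,0,0.6],[0,0,0,-0.8,0.9,0,0.6],[0,0,0,-0.8,0.9,0,0.6],[0,0,0,-0.8,0.9,0,0.6],[0,0,0,-0.8,0.9,0,0.6],[0,0,0,-0.8,0.9,0,0.6]]'
python3 go.py 572 -106.5 150 69; python3 parts.py
```

```text
clock: 0.98
eef_pos: [213.6, 587.4, 253.3]
tcp_rot: [-3.142, 0.0, 1.931]
contact_force: [-0.6, 0.6, 1.3]
opening: 0.401
grasp_force: 0.0
clock: 1.48
eef_pos: [213.6, 587.4, 253.3]
tcp_rot: [3.142, 0.0, 1.198]
contact_force: [0.4, -0.0, 0.7]
opening: 0.404
grasp_force: 0.0
clock: 2.15
eef_pos: [324.7, 372.2, 253.4]
tcp_rot: [3.141, -0.0, 1.204]
contact_force: [0.7, 0.1, -0.2]
opening: 0.398
grasp_force: 0.0
t 2.15 pos [324.7 372.2 253.4] rpy [ 1.7999e+02 -2.0000e-02  6.9000e+01] F [ 0.7  0.1 -0.2] open 0.398 grip 0.0
turn total [ 0.     -0.0001 -0.    ] 7deg rows 0.0 shift total [-14.33   16.097   4.137]
top foot 68 c [607.5  70.3] mean [607.8  70.4  13.9] size [21.5 20. ] long axis deg 79.2
top BATT 80 c [531.1  84.3] mean [531.   84.2  14. ] size [27.7 18.2] long axis deg 110.9
top foot 70 c [523.3 -10.6] mean [523.6 -10.5  13.4] size [20.6 20. ] long axis deg 18.5
top foot 68 c [444.3  68.8] mean [444.4  69.4  14.2] size [21.  19.8] long axis deg 136.5
top BATT 83 c [448.2   1.1] mean [448.5   1.   13.7] size [27.5 17.9] long axis deg 142.4
scene foot 63 c [443.3  70.3] mean [444.2  69.7  14.2] size [24.7 19.9] long axis deg 145.1
scene BATT 72 c [446.8   2.1] mean [447.9   1.8  14.1] size [31.3 16.8] long axis deg 147.3
scene BATT 84 c [529.9  86. ] mean [530.8  85.5  14.1] size [30.4 20.5] long axis deg 116.4
scene foot 76 c [522.5  -9.5] mean [523.3 -10.   13.9] size [21.8 21.2] long axis deg 20.3
scene foot 80 c [607.1  70.8] mean [608.2  70.4  14.7] size [22.7 21.9] long axis deg 166.1
```

```bash

python3 -m inch '[[0,0,0,-0.84,0.947,0,0.6],[0,0,0,-0.84,0.947,0,0.6],[0,0,0,-0.84,0.947,0,0.6],[0,0,0,-0.84,0.947,0,0.6],[0,0,0,-0.84,0.947,0,0.6],[0,0,0,-0.84,0.947,0,0.6],[0,0,0,-0.84,0.947,0,0.6],[0,0,0,-0.84,0.947,0,0.6]]'
python3 -m inch '[[0,0,0,-0.84,0.947,0,0.6],[0,0,0,-0.84,0.947,0,0.6],[0,0,0,-0.84,0.947,0,0.6],[0,0,0,-0.84,0.947,0,0.6],[0,0,0,-0.84,0.947,0,0.6],[0,0,0,-0.84,0.947,0,0.6],[0,0,0,-0.84,0.947,0,0.6],[0,0,0,-0.84,0.947,0,0.6]]'
python3 -m inch '[[0,0,0,-0.84,0.947,0.8,0.6],[0,0,0,0,0,0.8,0.6],[0,0,0,0,0,0.8,0.6],[0,0,0,0,0,0.8,0.6],[0,0,0,0,0,0.8,0.6],[0,0,0,0,0,0,0.6]]'
python3 go.py 572 -106.5 65 69;python3 go.py 582 -110 65 69;python3 go.py 609 -117 65 69;python3 go.py 641 -127.5 65 69;python3 go.py 669.5 -143.5 65 69
```

```text
clock: 2.92
eef_pos: [441.5, 147.8, 253.6]
tcp_rot: [3.141, -0.001, 1.204]
contact_force: [0.8, 1.0, 0.5]
opening: 0.401
grasp_force: 0.0
clock: 3.58
eef_pos: [558.3, -77.1, 253.4]
tcp_rot: [3.141, -0.0, 1.204]
contact_force: [0.1, -0.1, -0.3]
opening: 0.396
grasp_force: 0.0
clock: 4.08
eef_pos: [570.1, -103.3, 149.6]
tcp_rot: [-3.136, 0.001, 1.204]
contact_force: [-1.5, 1.1, 0.9]
opening: 0.399
grasp_force: 0.0
t 4.08 pos [ 570.1 -103.3  149.6] rpy [-1.7968e+02  5.0000e-02  6.8990e+01] F [-1.5  1.1  0.9] open 0.399 grip 0.0
turn total [-0.0018  0.0003 -0.0001] 7deg rows 0.0 shift total [-0.091  0.118  3.386]
t 4.08 pos [ 570.1 -103.3  149.6] rpy [-1.7968e+02  5.0000e-02  6.8990e+01] F [-1.5  1.1  0.9] open 0.399 grip 0.0
turn total [-0.0018  0.0003 -0.0001] 7deg rows 0.0 shift total [-0.079  0.541  3.386]
t 4.08 pos [ 570.1 -103.3  149.6] rpy [-1.7968e+02  5.0000e-02  6.8990e+01] F [-1.5  1.1  0.9] open 0.399 grip 0.0
turn total [-0.0018  0.0003 -0.0001] 7deg rows 0.0 shift total [0.047 1.65  3.386]
t 4.08 pos [ 570.1 -103.3  149.6] rpy [-1.7968e+02  5.0000e-02  6.8990e+01] F [-1.5  1.1  0.9] open 0.399 grip 0.0
turn total [-0.0018  0.0003 -0.0001] 7deg rows 0.0 shift total [0.114 2.996 3.386]
t 4.08 pos [ 570.1 -103.3  149.6] rpy [-1.7968e+02  5.0000e-02  6.8990e+01] F [-1.5  1.1  0.9] open 0.399 grip 0.0
turn total [-0.0018  0.0003 -0.0001] 7deg rows 0.0 shift total [-0.075  4.289  3.386]
```

```bash

python3 -m inch '[[0,0,0,-0.09,0.12,0.8,0.6],[0,0,0,0,0,0.8,0.6],[0,0,0,0,0,0.8,0.6],[0,0,0,0,0,0.7,0.6],[0,0,0,0,0,0.28,0.6],[0,0,0,0,0,0,0.6],[0,0,0,0,0,0,0.6]]'
python3 -m inch '[[0,0,0,0.08,0.15,0,0.6],[0,0,0,0.09,0.25,0,0.6],[0,0,0,0.07,0.25,0,0.6],[0,0,0,0.06,0.25,0,0.6],[0,0,0,0.05,0.25,0,0.6],[0,0,0,0.03,0.25,0,0.6],[0,0,0,0.03,0.25,0,0.6],[0,0,0,0.01,0.25,0,0.6]]'
python3 -m inch '[[0,0,0,0,0.25,0,0.6],[0,0,0,-0.01,0.25,0,0.6],[0,0,0,-0.02,0.25,0,0.6],[0,0,0,-0.03,0.25,0,0.6],[0,0,0,-0.04,0.25,0,0.6],[0,0,0,-0.05,0.25,0,0.6],[0,0,0,-0.06,0.25,0,0.6],[0,0,0,-0.07,0.2,0,0.6]]'
python3 -m inch '[[0,0,0,-0.05,0.15,0,0.6],[0,0,0,-0.05,0.15,0,0.6],[0,0,0,-0.03,0.1,0,0.6],[0,0,0,0,0.07,0,0.6],[0,0,0,0,0,0,0.6],[0,0,0,0,0,0,0.6]]'
python3 go.py 669.5 -143.5 65 69
cat > car.py <<'E'
from meas import *
C=np.array([580.,-218]); 
for n in('scene','top'):
    f=grab(n); P=cloud(f); X,Y,Z=P[...,0],P[...,1],P[...,2]
    for b in blobs(f,(abs(np.hypot(X-C[0],Y-C[1])-112)<14)&(Z>52)&(Z<63),6):
        c=P[b].mean(0)[:2]-C; print(n,b.sum(),'peg',np.degrees(np.arctan2(c[1],c[0])).round(1),np.hypot(*c).round(1))
    g=masks(f)['grn']; 
    b=g&(np.hypot(X-C[0],Y-C[1])<125)&(Z<24)&(Z>17); c=P[b].mean(0)[:2]-C; print(n,'green floor ang',np.degrees(np.arctan2(c[1],c[0])).round(1),c.round(1)+C)
E
python3 car.py
```

```text
clock: 4.67
eef_pos: [574.6, -107.1, 69.6]
tcp_rot: [3.141, -0.0, 1.204]
contact_force: [-0.2, -0.3, -0.0]
opening: 0.399
grasp_force: 0.0
clock: 5.33
eef_pos: [622.8, -114.6, 68.7]
tcp_rot: [-3.142, -0.0, 1.204]
contact_force: [-1.2, 1.1, 1.1]
opening: 0.4
grasp_force: 0.7
clock: 6.0
eef_pos: [665.8, -139.0, 68.8]
tcp_rot: [3.141, 0.0, 1.204]
contact_force: [0.3, 0.8, -0.8]
opening: 0.401
grasp_force: 0.5
clock: 6.5
eef_pos: [675.1, -145.8, 68.8]
tcp_rot: [3.141, -0.0, 1.204]
contact_force: [0.4, 0.8, -0.0]
opening: 0.402
grasp_force: 0.0
t 6.5 pos [ 675.1 -145.8   68.8] rpy [ 1.7997e+02 -1.0000e-02  6.8980e+01] F [ 0.4  0.8 -0. ] open 0.402 grip 0.0
turn total [ 0.0002 -0.0001 -0.0001] 7deg rows 0.0 shift total [ 0.004 -0.242  0.153]
scene 40 peg 130.2 110.1
scene 49 peg -138.7 110.5
scene 64 peg -48.6 112.7
scene green floor ang 174.5 [ 493.4 -209.7]
top 12 peg -50.2 114.2
top green floor ang nan [nan nan]car.py:8: RuntimeWarning: Mean of empty slice.
  b=g&(np.hypot(X-C[0],Y-C[1])<125)&(Z<24)&(Z>17); c=P[b].mean(0)[:2]-C; print(n,'green floor ang',np.degrees(np.arctan2(c[1],c[0])).round(1),c.round(1)+C)
  ret = um.true_divide(
```

```bash

python3 -m inch '[[0,0,0,0,-0.3,0,0.6],[0,0,0,0,-0.25,0,0.6],[0,0,0,0,-0.15,0,0.6],[0,0,0,0.02,-0.12,0,0.6],[0,0,0,0,-0.1,0,0.6],[0,0,0,0,-0.1,0,0.6],[0,0,0,0,-0.04,0,0.6],[0,0,0,0,0,0,0.6]]'
python3 -m inch '[[0,0,0,0,0.1,0,0.6],[0,0,0,0,0.1,-0.8,0.6],[0,0,0,0,0,-0.8,0.6],[0,0,0,0,0,-0.8,0.6],[0,0,0,0,0,-0.8,0.6],[0,0,0,0,0,-0.4,0.6],[0,0,0,0,0,0,0.6]]'
python3 car.py;python3 go.py 523.3 -10.2 140 18
```

```text
clock: 7.27
eef_pos: [650.3, -135.7, 69.0]
tcp_rot: [3.141, -0.0, 1.204]
contact_force: [2.1, 0.3, 0.8]
opening: 0.401
grasp_force: 0.4
clock: 7.85
eef_pos: [656.3, -138.1, 161.2]
tcp_rot: [3.138, -0.0, 1.204]
contact_force: [0.5, 0.1, -0.6]
opening: 0.398
grasp_force: 0.0
scene 40 peg 134.0 110.9
scene 49 peg -135.0 110.6
scene 51 peg 44.0 112.7
scene 65 peg -44.8 112.7
scene green floor ang 178.1 [ 493.8 -215.2]
top green floor ang nan [nan nan]
t 7.95 pos [ 654.7 -137.6  158.3] rpy [-1.7998e+02  1.0000e-02  6.8980e+01] F [0.7 0.3 0.2] open 0.402 grip 0.0
turn total [-1.000e-04  1.000e-04  2.832e-01] 7deg rows 7.28 shift total [-3.425 -6.473  0.731]car.py:8: RuntimeWarning: Mean of empty slice.
  b=g&(np.hypot(X-C[0],Y-C[1])<125)&(Z<24)&(Z>17); c=P[b].mean(0)[:2]-C; print(n,'green floor ang',np.degrees(np.arctan2(c[1],c[0])).round(1),c.round(1)+C)
  ret = um.true_divide(
```

```bash

python3 -m inch '[[0,0,-0.037,0,0,0,0.5],[0,0,-0.037,0,0,0,0.5],[0,0,-0.037,0,0,0,0.5],[0,0,-0.037,0,0,0,0.5],[0,0,-0.037,0,0,0,0.5],[0,0,-0.037,0,0,0,0.5]]' | tail -4
python3 go.py 523.3 -10.2 60 109
```

```text
tcp_rot: [-3.139, -0.002, 1.907]
contact_force: [-0.3, -0.5, -0.0]
opening: 0.5
grasp_force: 0.0
t 8.45 pos [ 653.9 -137.4  156.6] rpy [-1.7984e+02 -9.0000e-02  1.0928e+02] F [-0.3 -0.5 -0. ] open 0.5 grip 0.0
turn total [-0.0009 -0.0005  0.0015] 7deg rows 0.04 shift total [ 6.512 -3.284  3.865]
```

```bash

python3 -m inch '[[0,0,0,0.93,-0.47,0,0.5],[0,0,0,0.93,-0.47,0,0.5],[0,0,0,0.93,-0.47,0.2,0.5],[0,0,0,0.93,-0.47,0.7,0.5],[0,0,0,0.93,-0.47,0.7,0.5],[0,0,0,0.93,-0.47,0.8,0.5],[0,0,0,0.93,-0.47,0.8,0.5],[0,0,0,0,0,0.6,0.5]]'
python3 -m inch '[[0,0,0,0,0,0,0.5],[0,0,0,0,0,0,0.5]]' | tail -4
python3 go.py 523.3 -10.2 23 109
```

```text
clock: 9.12
eef_pos: [518.2, -8.1, 60.6]
tcp_rot: [-3.134, -0.003, 1.903]
contact_force: [-0.6, -0.1, -1.4]
opening: 0.498
grasp_force: 0.0
tcp_rot: [-3.139, -0.001, 1.902]
contact_force: [0.9, -1.1, -0.3]
opening: 0.503
grasp_force: 0.0
t 9.28 pos [523.4 -10.3  62.5] rpy [-1.7984e+02 -5.0000e-02  1.0898e+02] F [ 0.9 -1.1 -0.3] open 0.503 grip 0.0
turn total [-0.0009 -0.0003 -0.0001] 7deg rows 0.0 shift total [ 0.006 -0.002  1.581]
```

```bash

python3 -m inch '[[0,0,0,0,0,0.8,0.5],[0,0,0,0,0,0.5,0.5],[0,0,0,0,0,0.28,0.5],[0,0,0,0,0,0,1],[0,0,0,0,0,0,1],[0,0,0,0,0,0,1],[0,0,0,0,0,0,1],[0,0,0,0,0,0,1]]' 50
python3 -m inch '[[0,0,0,0,0,-0.5,1],[0,0,0,0,0,-0.9,1],[0,0,0,0,0,-0.9,1],[0,0,0,0,0,-0.9,1],[0,0,0,0,0,0,1]]'
python3 go.py 484 -234 62 109
```

```text
clock: 9.95
eef_pos: [524.9, -10.4, 25.0]
tcp_rot: [3.14, 0.0, 1.901]
contact_force: [-0.1, -0.0, -0.3]
opening: 0.24
grasp_force: 50.6
clock: 10.37
eef_pos: [526.9, -10.4, 108.5]
tcp_rot: [3.136, 0.002, 1.902]
contact_force: [0.7, -0.2, 0.6]
opening: 0.238
grasp_force: 50.6
t 10.37 pos [526.9 -10.4 108.5] rpy [1.7965e+02 1.3000e-01 1.0895e+02] F [ 0.7 -0.2  0.6] open 0.238 grip 50.6
turn total [ 0.0019  0.0007 -0.0003] 7deg rows 0.01 shift total [-7.898 -4.535  1.858]
```

```bash

python3 -m inch '[[0,0,0,-0.97,-0.55,0,1],[0,0,0,-0.97,-0.55,0,1],[0,0,0,-0.97,-0.55,0,1],[0,0,0,-0.97,-0.55,0,1],[0,0,0,-0.97,-0.55,0,1],[0,0,0,-0.97,-0.55,0,1],[0,0,0,-0.97,-0.55,0,1],[0,0,0,-0.97,-0.55,0,1]]'
python3 -m inch '[[0,0,0,0,0,0.5,1],[0,0,0,0,0,0.5,1],[0,0,0,0,0,0,1],[0,0,0,0,0,0,1]]'
python3 go.py 484 -234 62 109
```

```text
clock: 11.03
eef_pos: [482.8, -230.8, 104.1]
tcp_rot: [3.142, 0.0, 1.902]
contact_force: [-0.1, 0.1, 0.1]
opening: 0.241
grasp_force: 50.6
clock: 11.37
eef_pos: [482.7, -229.3, 78.8]
tcp_rot: [-3.14, -0.001, 1.901]
contact_force: [0.2, 0.1, -0.0]
opening: 0.241
grasp_force: 50.6
t 11.37 pos [ 482.7 -229.3   78.8] rpy [-1.7993e+02 -7.0000e-02  1.0894e+02] F [ 0.2  0.1 -0. ] open 0.241 grip 50.6
turn total [-0.0004 -0.0004 -0.0003] 7deg rows 0.01 shift total [-0.194 -0.011  0.671]
```

```bash

python3 -m inch '[[0,0,0,-0.19,0,0.45,1],[0,0,0,0,0,0.22,1],[0,0,0,0,0,0,1],[0,0,0,0,0,0,0.55],[0,0,0,0,0,0,0.55],[0,0,0,0,0,0,0.55]]'
python3 -m inch '[[0,0,0,0,0,-0.8,0.5],[0,0,0,0,0,-0.9,0.5],[0,0,-0.0344,0,0,-0.3,0.5],[0,0,-0.0344,0,0,0,0.5],[0,0,-0.0344,0,0,0,0.5],[0,0,-0.0344,0,0,0,0.5],[0,0,-0.0344,0,0,0,0.5]]' |tail -3
python3 go.py 444.2 69.5 60 140
```

```text
clock: 11.87
eef_pos: [485.1, -234.0, 62.8]
tcp_rot: [3.141, 0.0, 1.902]
contact_force: [0.3, -0.7, 0.1]
opening: 0.448
grasp_force: 0.0
contact_force: [-0.5, -1.1, 0.2]
opening: 0.498
grasp_force: 0.0
t 12.45 pos [ 485.  -234.1  113.1] rpy [1.7999e+02 5.0000e-02 1.4022e+02] F [-0.5 -1.1  0.2] open 0.498 grip 0.0
turn total [0.0001 0.0003 0.0012] 7deg rows 0.03 shift total [9.056 8.252 2.122]
```

```bash

python3 -m inch '[[0,0,0,0.906,0.825,0,0.5],[0,0,0,0.906,0.825,0,0.5],[0,0,0,0.906,0.825,0,0.5],[0,0,0,0.906,0.825,0,0.5],[0,0,0,0.906,0.825,0,0.5],[0,0,0,0.906,0.825,0,0.5],[0,0,0,0.906,0.825,0,0.5],[0,0,0,0.906,0.825,0,0.5]]' |tail -1
python3 -m inch '[[0,0,0,0.906,0.825,0,0.5],[0,0,0,0.906,0.825,0,0.5],[0,0,0,0,0,0.8,0.5],[0,0,0,0,0,0.8,0.5],[0,0,0,0,0,0.5,0.5],[0,0,0,0,0,0,0.5],[0,0,0,0,0,0,0.5]]' |tail -3
python3 go.py 444.2 69.5 23 140; python3 parts.py
```

```text
grasp_force: 0.0
contact_force: [0.2, 0.1, -0.5]
opening: 0.503
grasp_force: 0.0
t 13.7 pos [444.1  69.6  60. ] rpy [-1.7995e+02 -4.0000e-02  1.3992e+02] F [ 0.2  0.1 -0.5] open 0.503 grip 0.0
turn total [-0.0003 -0.0002 -0.0004] 7deg rows 0.01 shift total [-6.00e-03 -1.00e-03  1.48e+00]
top foot 75 c [607.5  70.7] mean [607.5  70.7  13.3] size [22.  21.7] long axis deg 173.5
top BATT 18 c [451.2  -6.6] mean [451.9  -8.3  14.5] size [12.6  8.7] long axis deg 138.2
scene foot 63 c [442.8  70.5] mean [443.6  69.7  14.1] size [23.6 20.2] long axis deg 137.7
scene BATT 75 c [445.6   2.9] mean [447.4   2.1  14.2] size [30.8 16.9] long axis deg 147.3
scene BATT 80 c [530.5  85.3] mean [531.1  84.8  14.3] size [30.1 18.2] long axis deg 113.5
scene foot 81 c [608.   71.9] mean [607.8  70.7  13.9] size [21.6 21.4] long axis deg 178.0
```

```bash

python3 -m inch '[[0,0,0,0,0,0.7,0.5],[0,0,0,0,0,0.5,0.5],[0,0,0,0,0,0.28,0.5],[0,0,0,0,0,0,1],[0,0,0,0,0,0,1],[0,0,0,0,0,0,1],[0,0,0,0,0,0,1],[0,0,0,0,0,0,1]]' 50 |tail -2
python3 -m inch '[[0,0,0,0,0,-0.5,1],[0,0,0,0,0,-0.9,1],[0,0,0,0,0,-0.9,1],[0,0,0,0,0,-0.9,1],[0,0,0,0,0,-0.2,1],[0,0,0,0,0,0,1],[0,0,0,0,0,0,1]]' |tail -2
python3 go.py 484 -201 62 140
```

```text
opening: 0.239
grasp_force: 49.5
opening: 0.236
grasp_force: 49.5
t 15.05 pos [444.4  69.6 108. ] rpy [1.7997e+02 3.0000e-02 1.3991e+02] F [0.4 0.2 0. ] open 0.236 grip 49.5
turn total [ 0.0002  0.0002 -0.0005] 7deg rows 0.01 shift total [-8.17  -7.274  1.84 ]
```

```bash

python3 -m inch '[[0,0,0,-0.91,-0.81,0,1],[0,0,0,-0.91,-0.81,0,1],[0,0,0,-0.91,-0.81,0,1],[0,0,0,-0.91,-0.81,0,1],[0,0,0,-0.91,-0.81,0,1],[0,0,0,-0.91,-0.81,0,1],[0,0,0,-0.91,-0.81,0,1],[0,0,0,-0.91,-0.81,0,1]]' |tail -1
python3 -m inch '[[0,0,0,-0.9,-0.8,0,1],[0,0,0,0,0,0.6,1],[0,0,0,0,0,0.6,1],[0,0,0,0,0,0.4,1],[0,0,0,0,0,0.24,1],[0,0,0,0,0,0,1],[0,0,0,0,0,0,1]]' | tail -2
python3 go.py 484 -201 62 140
```

```text
grasp_force: 54.7
opening: 0.239
grasp_force: 54.8
t 16.3 pos [ 483.3 -200.8   61.5] rpy [-1.7998e+02 -8.0000e-02  1.3994e+02] F [-0.3  0.2  0.7] open 0.239 grip 54.8
turn total [-0.0001 -0.0004 -0.0003] 7deg rows 0.01 shift total [-0.026  0.013 -0.021]
```

```bash

python3 -m inch '[[0,0,0,0,0,0,0.55],[0,0,0,0,0,0,0.55],[0,0,0,0,0,0,0.55],[0,0,0,0,0,-0.8,0.5],[0,0,0,0,0,-0.9,0.5],[0,0,0.0358,0,0,-0.3,0.5],[0,0,0.0358,0,0,0,0.5],[0,0,0.0358,0,0,0,0.5]]'|tail -2
python3 -m inch '[[0,0,0.0358,0,0,0,0.5],[0,0,0.0358,0,0,0,0.5],[0,0,0.0358,0,0,0,0.5],[0,0,0.0358,0,0,0,0.5],[0,0,0.0358,0,0,0,0.5],[0,0,0.0358,0,0,0,0.5]]'|tail -2
python3 go.py 607.7 70.6 60 82
```

```text
opening: 0.501
grasp_force: 0.0
opening: 0.499
grasp_force: 0.0
t 17.47 pos [ 483.9 -201.4  112.6] rpy [1.7995e+02 1.0000e-02 8.1610e+01] F [0.1 0.3 0.3] open 0.499 grip 0.0
turn total [ 0.0003  0.0001 -0.0022] 7deg rows 0.06 shift total [11.461  3.39   2.104]
```

```bash

python3 -m inch '[[0,0,0,0.955,0.283,0,0.5],[0,0,0,0.955,0.283,0,0.5],[0,0,0,0.955,0.283,0,0.5],[0,0,0,0.955,0.283,0,0.5],[0,0,0,0.955,0.283,0,0.5],[0,0,0,0.955,0.283,0,0.5],[0,0,0,0.955,0.283,0,0.5],[0,0,0,0.955,0.283,0,0.5]]' |tail -1
python3 -m inch '[[0,0,0,0.955,0.283,0,0.5],[0,0,0,0.955,0.283,0,0.5],[0,0,0,0.955,0.283,0.2,0.5],[0,0,0,0.955,0.283,0.6,0.5],[0,0,0,0,0,0.8,0.5],[0,0,0,0,0,0.5,0.5],[0,0,0,0,0,0,0.5],[0,0,0,0,0,0,0.5]]' |tail -2
python3 go.py 607.7 70.6 23 82; python3 parts.py
```

```text
grasp_force: 0.0
opening: 0.504
grasp_force: 0.0
t 18.8 pos [607.1  69.8  59.1] rpy [-1.7989e+02  3.0000e-02  8.1900e+01] F [-0.1  0.3  0. ] open 0.504 grip 0.0
turn total [-0.0006  0.0002 -0.0006] 7deg rows 0.01 shift total [0.033 0.019 1.445]
scene BATT 79 c [480.9  69.3] mean [481.9  69.   14. ] size [34.3 18.8] long axis deg 110.5
scene BATT 74 c [446.7   2.1] mean [447.8   1.7  14.1] size [31.9 16.9] long axis deg 147.4
scene foot 66 c [606.5  71. ] mean [607.9  69.1  13.7] size [21.5 20.6] long axis deg 172.0
```

```bash

python3 -m inch '[[0,0,0,0,0,0.7,0.5],[0,0,0,0,0,0.5,0.5],[0,0,0,0,0,0.25,0.5],[0,0,0,0,0,0,1],[0,0,0,0,0,0,1],[0,0,0,0,0,0,1],[0,0,0,0,0,0,1],[0,0,0,0,0,0,1]]' 50 |tail -2
python3 -m inch '[[0,0,0,0,0,-0.5,1],[0,0,0,0,0,-0.9,1],[0,0,0,0,0,-0.9,1],[0,0,0,0,0,-0.9,1],[0,0,0,0,0,-0.2,1],[0,0,0,0,0,0,1],[0,0,0,0,0,0,1]]' |tail -2
python3 go.py 517 -218 62 82
```

```text
opening: 0.242
grasp_force: 51.2
opening: 0.241
grasp_force: 51.2
t 20.15 pos [608.   70.4 108.7] rpy [ 1.7996e+02 -1.0000e-02  8.1920e+01] F [-0.4  0.3 -1. ] open 0.241 grip 51.2
turn total [ 0.0002 -0.0001 -0.0005] 7deg rows 0.01 shift total [-11.93   -1.999   1.867]
```

```bash

python3 -m inch '[[0,0,0,-0.918,-0.154,0,1],[0,0,0,-0.918,-0.154,0,1],[0,0,0,-0.918,-0.154,0,1],[0,0,0,-0.918,-0.154,0,1],[0,0,0,-0.918,-0.154,0,1],[0,0,0,-0.918,-0.154,0,1],[0,0,0,-0.918,-0.154,0,1],[0,0,0,-0.918,-0.154,0,1]]' |tail -1
python3 -m inch '[[0,0,0,-0.918,-0.154,0,1],[0,0,0,-0.918,-0.154,0,1],[0,0,0,-0.918,-0.154,0,1],[0,0,0,-0.918,-0.154,0,1],[0,0,0,-0.918,-0.154,0,1],[0,0,0,0,0,0.8,1],[0,0,0,0,0,0.6,1],[0,0,0,0,0,0.4,1]]' |tail -2
python3 -m inch '[[0,0,0,0,0,0,1],[0,0,0,0,0,0,1]]' |tail -2
python3 go.py 517 -218 62 82
```

```text
grasp_force: 51.2
opening: 0.239
grasp_force: 51.2
opening: 0.239
grasp_force: 51.2
t 21.65 pos [ 515.7 -217.4   62.3] rpy [-1.7986e+02 -4.0000e-02  8.1930e+01] F [ 1.4  0.2 -0.1] open 0.239 grip 51.2
turn total [-0.0008 -0.0002 -0.0004] 7deg rows 0.01 shift total [-0.015  0.053  0.01 ]
```

```bash

python3 -m inch '[[0,0,0,0,0,0,0.55],[0,0,0,0,0,0,0.55],[0,0,0,0,0,0,0.55],[0,0,0,0,0,-0.8,0.5],[0,0,0,0,0,-1,0.5],[0,0,0,0,0,-1,0.5],[0,0,0.0371,0,0,-1,0.5],[0,0,0.0371,0,0,-1,0.5]]'|tail -2
python3 -m inch '[[0,0,0.0371,0,0,-1,0.5],[0,0,0.0371,0,0,0,0.5],[0,0,0.0371,0,0,0,0.5],[0,0,0.0371,0,0,0,0.5],[0,0,0.0371,0,0,0,0.5],[0,0,0.0371,0,0,0,0.5],[0,0,0.0371,0,0,0,0.5],[0,0,0.0371,0,0,0,0.5]]'|tail -2
python3 go.py 560 231.8 180 15.3
cat > fb.py <<'E'
from meas import *
f=grab('scene'); P=cloud(f); X,Y,Z=P[...,0],P[...,1],P[...,2]
b=(abs(X-500)<32)&(abs(Y+218)<32)&(Z>29); print([ (x.sum(),P[x].mean(0).round(1)) for x in blobs(f,b,8)])
im=cv2.cvtColor(f['pixels'],cv2.COLOR_RGB2BGR)[260:400,130:300]; cv2.imwrite('pics/bay.png',cv2.resize(im,None,fx=3,fy=3))
E
python3 fb.py
```

```text
opening: 0.499
grasp_force: 0.0
opening: 0.497
grasp_force: 0.0
t 22.98 pos [ 516.6 -217.9  209. ] rpy [ 1.7996e+02 -5.0000e-02  1.4820e+01] F [0.2 0.3 0.1] open 0.497 grip 0.0
turn total [ 0.0002 -0.0003 -0.0027] 7deg rows 0.07 shift total [  6.42  -16.891   1.159]
[(np.int64(477), array([ 517.4, -230.6,  572. ])), (np.int64(70), array([ 526.6, -239.2,  488.7])), (np.int64(50), array([ 522.7, -247.6,  360.2])), (np.int64(631), array([ 521.6, -201.6,  256.3])), (np.int64(141), array([ 519.8, -244.8,  254.3])), (np.int64(71), array([ 530. , -245.9,  210.4])), (np.int64(94), array([ 484.8, -200.3,   34.3])), (np.int64(104), array([ 486.4, -232.4,   34.4])), (np.int64(103), array([ 519.4, -216.5,   34.4]))]
```

View pics/bay.png

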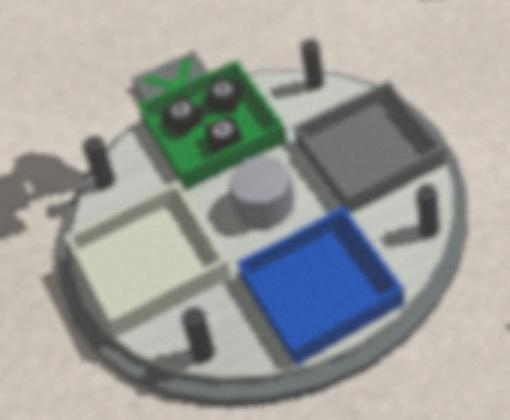

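All three feet lie flat in the green bay, at crop pixels (180,115), (222,95) and (222,132), and the bay faces the arrow. Next is the cap.

```bash

python3 -m inch '[[0,0,-0.0027,0.357,-0.938,0,0.5],[0,0,0,0.357,-0.938,0,0.5],[0,0,0,0.357,-0.938,0,0.5],[0,0,0,0.357,-0.938,0,0.5],[0,0,0,0.357,-0.938,0,0.5],[0,0,0,0.357,-0.938,0,0.5],[0,0,0,0.357,-0.938,0,0.5],[0,0,0,0.357,-0.938,0,0.5]]' |tail -1
python3 -m inch '[[0,0,0,0.357,-0.938,0,0.5],[0,0,0,0.357,-0.938,0,0.5],[0,0,0,0.357,-0.938,0,0.5],[0,0,0,0.357,-0.938,0,0.5],[0,0,0,0.357,-0.938,0,0.5],[0,0,0,0.357,-0.938,0,0.5],[0,0,0,0.357,-0.938,0,0.5],[0,0,0,0.357,-0.938,0,0.5]]' |tail -1
python3 -m inch '[[0,0,0,0.357,-0.938,0,0.5],[0,0,0,0.357,-0.938,0,0.5],[0,0,0,0,0,0.4,0.7],[0,0,0,0,0,0.4,0.7],[0,0,0,0,0,0,0.7],[0,0,0,0,0,0,0.7],[0,0,0,0,0,0,0.7]]' |tail -4
python3 go.py 560 231.8 149 15.3; python3 m2.py | grep -A1 -E 'bar|captop'
```

```text
grasp_force: 0.0
grasp_force: 0.0
tcp_rot: [3.141, 0.0, 0.272]
contact_force: [0.5, -0.0, 0.1]
opening: 0.296
grasp_force: 0.0
t 24.95 pos [557.7 230.8 188.3] rpy [1.7999e+02 3.0000e-02 1.5600e+01] F [ 0.5 -0.   0.1] open 0.296 grip 0.0
turn total [0.0001 0.0001 0.0017] 7deg rows 0.04 shift total [ 0.099 -0.014  1.573]
scene captop 530 mec [560.1 232.2] 42.9 bbox [560.9 232.4] [83.2 84.1] z 124.0
scene bar 143 mec [559.3 230.9] 30.5 bbox [559.3 231.8] [60.6 26.2] z 146.9
  bar ang deg -163.1 rect ((559.0252685546875, 232.03115844726562), (59.98741912841797, 15.224666595458984), 17.916746139526367)
scene ring 516 mec [561.  228.8] 75.5 bbox [560.2 227.3] [133.5 140. ] z 6.2
--
top captop 133 mec [559.  231.1] 41.8 bbox [557.8 230.9] [43.1 81.2] z 122.5
  bar ang deg nan rect ((0.0, 0.0), (0.0, 0.0), 0.0)
top ring 287 mec [553.6 222. ] 75.5 bbox [552.6 226. ] [138.8 142.2] z 5.5m2.py:11: RuntimeWarning: Mean of empty slice.
  q=P[k][:,:2]; q=q-q.mean(0); w,V=np.linalg.eigh(np.cov(q.T)); print('  bar ang deg',np.degrees(np.arctan2(V[1,1],V[0,1])).round(1), 'rect',cv2.minAreaRect(P[k][:,:2].astype(np.float32)))
  ret = um.true_divide(
  avg = a.mean(axis, **keepdims_kw)
m2.py:11: RuntimeWarning: Degrees of freedom <= 0 for slice
  q=P[k][:,:2]; q=q-q.mean(0); w,V=np.linalg.eigh(np.cov(q.T)); print('  bar ang deg',np.degrees(np.arctan2(V[1,1],V[0,1])).round(1), 'rect',cv2.minAreaRect(P[k][:,:2].astype(np.float32)))
  c *= np.true_divide(1, fact)
  c *= np.true_divide(1, fact)
```

```bash

python3 -m inch '[[0,0,0,0.08,0,0.5,0.7],[0,0,0,0,0,0.5,0.7],[0,0,0,0,0,0.4,0.7],[0,0,0,0,0,0.17,0.7],[0,0,0,0,0,0,0.7]]' |tail -3
python3 -m inch '[[0,0,0,0,0,0,1],[0,0,0,0,0,0,1],[0,0,0,0,0,0,1],[0,0,0,0,0,0,1],[0,0,0,0,0,0,1],[0,0,0,0,0,0,1]]' 110
python3 go.py 559.8 231.8 139 15.3
```

```text
contact_force: [0.3, 0.5, -0.5]
opening: 0.302
grasp_force: 0.0
clock: 25.97
eef_pos: [559.5, 232.5, 149.0]
tcp_rot: [-3.141, 0.0, 0.273]
contact_force: [-1.3, 3.1, -4.7]
opening: 0.112
grasp_force: 107.4
t 25.97 pos [559.5 232.5 149. ] rpy [-1.7998e+02  1.0000e-02  1.5620e+01] F [-1.3  3.1 -4.7] open 0.112 grip 107.4
turn total [-0.0001  0.      0.0018] 7deg rows 0.05 shift total [0.004 0.03  0.399]
```

```bash

python3 -m inch '[[0,0,0,0,0,0.1,1],[0,0,0,0,0,0.1,1],[0,0,0,0,0,0.06,1],[0,0,0,0,0,0.05,1],[0,0,0,0,0,0,1],[0,0,0,0,0,0,1]]'
python3 go.py 559.8 231.8 141.1 15.3; python3 m2.py 2>/dev/null| grep -E 'bar |captop'
```

```text
clock: 26.47
eef_pos: [559.7, 232.5, 142.6]
tcp_rot: [-3.141, -0.0, 0.273]
contact_force: [-6.7, 0.6, 10.5]
opening: 0.114
grasp_force: 109.7
t 26.47 pos [559.7 232.5 142.6] rpy [-1.7998e+02 -2.0000e-02  1.5620e+01] F [-6.7  0.6 10.5] open 0.114 grip 109.7
turn total [-0.0001 -0.0001  0.0018] 7deg rows 0.05 shift total [-0.001  0.027  0.062]
scene captop 469 mec [560.3 231.9] 41.7 bbox [560.4 232.1] [81.3 82.7] z 118.4
scene bar 129 mec [560.8 229.7] 30.2 bbox [560.9 228.5] [59.2 37.9] z 144.8
  bar ang deg -141.1 rect ((563.3206176757812, 228.2117919921875), (55.344810485839844, 33.86140441894531), 40.77398681640625)
top captop 52 mec [558.1 194.1] 15.5 bbox [558.1 196.5] [31.1 12.6] z 117.3
  bar ang deg nan rect ((0.0, 0.0), (0.0, 0.0), 0.0)
```

```bash

python3 -m inch '[[0,0,0,0,0,0.04,1],[0,0,0,0,0,0.04,1],[0,0,0,0,0,0,1],[0,0,0,0,0,0,1]]'
python3 m2.py 2>/dev/null| grep -E 'scene captop'
```

```text
clock: 26.9
eef_pos: [559.7, 232.5, 140.9]
tcp_rot: [-3.141, -0.0, 0.273]
contact_force: [-6.7, 0.4, 12.5]
opening: 0.116
grasp_force: 109.8
scene captop 468 mec [559.6 232.2] 41.8 bbox [559.5 232.5] [83.3 82.9] z 116.6
```

```bash

python3 -m inch '[[0,0,-0.03,0,0,0,1],[0,0,-0.03,0,0,0,1],[0,0,-0.03,0,0,0,1]]'
python3 -c "
from h import *;s=r.sense();print(s['wrist_torque'])"
python3 m2.py 2>/dev/null| grep -E 'scene captop'
```

```text
clock: 27.25
eef_pos: [560.1, 233.0, 141.2]
tcp_rot: [-3.141, -0.002, 0.559]
contact_force: [-5.7, 2.1, 12.8]
opening: 0.11
grasp_force: 110.0
[ 0.2687386   1.0287948  -0.51623958]
scene captop 458 mec [560.5 232.1] 41.2 bbox [560.2 232.5] [81.8 80.3] z 116.9
```

```bash

python3 -m inch '[[0,0,-0.035,0,0,0,1],[0,0,-0.035,0,0,0,1],[0,0,-0.035,0,0,0,1],[0,0,-0.035,0,0,0,1],[0,0,-0.035,0,0,0,1],[0,0,-0.035,0,0,0,1]]'
python3 -c "
from h import *;s=r.sense();print(s['wrist_torque'])"
python3 -m inch '[[0,0,-0.035,0,0,0,1],[0,0,-0.035,0,0,0,1],[0,0,-0.035,0,0,0,1],[0,0,-0.035,0,0,0,1],[0,0,-0.035,0,0,0,1],[0,0,-0.035,0,0,0,1],[0,0,0,0,0,0,1]]'
python3 -c "
from h import *;s=r.sense();print(s['wrist_torque'])"
python3 m2.py 2>/dev/null| grep -A1 -E 'scene (captop|bar)'
```

```text
clock: 27.85
eef_pos: [560.3, 232.8, 141.2]
tcp_rot: [3.141, -0.002, 1.22]
contact_force: [-5.1, 0.2, 12.6]
opening: 0.111
grasp_force: 110.0
[ 0.09425035  0.70536624 -0.41309267]
clock: 28.43
eef_pos: [560.7, 232.9, 141.3]
tcp_rot: [3.139, -0.001, 1.881]
contact_force: [-4.2, 2.5, 13.0]
opening: 0.112
grasp_force: 109.8
[0.26511127 0.70420352 0.03613173]
scene captop 465 mec [560.6 233.1] 42.1 bbox [560.  233.2] [82.8 83.5] z 117.1
scene bar 148 mec [565.1 225.9] 21.2 bbox [562.9 224.5] [37.7 39.4] z 147.4
  bar ang deg -164.0 rect ((564.2980346679688, 227.9344482421875), (39.07746124267578, 33.17736053466797), 66.04534149169922)
```

```bash

python3 -m inch '[[0,0,0,0,0,-0.15,1],[0,0,0,0,0,-0.2,1],[0,0,0,0,0,-0.3,1],[0,0,0,0,0,-0.4,1],[0,0,0,0,0,-0.5,1],[0,0,0,0,0,-0.6,1],[0,0,0,0,0,-0.6,1],[0,0,0,0,0,-0.6,1]]'
python3 m2.py 2>/dev/null| grep -A1 -E 'scene (captop|bar)'; python3 go.py 425 190 55 90
```

```text
clock: 29.2
eef_pos: [559.6, 232.0, 224.5]
tcp_rot: [-3.142, 0.0, 1.875]
contact_force: [0.5, -0.3, -2.3]
opening: 0.113
grasp_force: 107.7
scene captop 4 mec [561.3 232.7] 25.8 bbox [564.1 230.9] [39.4 46.9] z 112.2
  bar ang deg nan rect ((0.0, 0.0), (0.0, 0.0), 0.0)
t 29.3 pos [561.2 232.6 226.3] rpy [179.72  -0.   107.42] F [ 0.8  0.1 -2. ] open 0.113 grip 107.9
turn total [ 0.0015 -0.0003  0.0968] 7deg rows 2.49 shift total [-1.706 -5.448  6.85 ]
```

```bash

python3 go.py 425 190 55 107.5
```

```text
t 29.3 pos [561.2 232.6 226.3] rpy [179.72  -0.   107.42] F [ 0.8  0.1 -2. ] open 0.113 grip 107.9
turn total [ 0.0015 -0.     -0.0005] 7deg rows 0.01 shift total [ 0.011 -5.709  6.85 ]
```

```bash

python3 -m inch '[[0,0,0,0,-0.5,0,1],[0,0,0,0,-0.8,0,1],[0,0,0,0,-0.8,0,1],[0,0,0,0,-0.8,0,1],[0,0,0,0,-0.8,0.2,1],[0,0,0,0,-0.8,0.5,1],[0,0,0,0,-0.7,0.8,1],[0,0,0,0,-0.5,0.8,1]]'|tail -3
python3 -m inch '[[0,0,0,0,0,0.9,1],[0,0,0,0,0,0.9,1],[0,0,0,0,0,0.9,1],[0,0,0,0,0,0.8,1],[0,0,0,0,0,0.6,1],[0,0,0,0,0,0.3,1],[0,0,0,0,0,0,1],[0,0,0,0,0,0,1]]'
python3 go.py 425 190 49 107.5
python3 parts.py
```

```text
contact_force: [0.2, -0.1, -3.3]
opening: 0.111
grasp_force: 107.9
clock: 30.63
eef_pos: [423.6, 189.5, 55.5]
tcp_rot: [-3.141, 0.0, 1.875]
contact_force: [0.4, 0.3, -1.4]
opening: 0.108
grasp_force: 107.9
t 30.63 pos [423.6 189.5  55.5] rpy [-1.7995e+02  1.0000e-02  1.0742e+02] F [ 0.4  0.3 -1.4] open 0.108 grip 107.9
turn total [-0.0003  0.     -0.0005] 7deg rows 0.01 shift total [0.001 0.059 0.259]
top BATT 77 c [482.   68.3] mean [482.3  68.5  14.3] size [27.9 17.3] long axis deg 114.4
top BATT 81 c [448.8   1.2] mean [448.    1.8  14.1] size [27.9 17.4] long axis deg 143.9
scene BATT 79 c [480.6  70.5] mean [482.4  69.   14. ] size [31.1 20. ] long axis deg 112.3
scene BATT 73 c [446.6   2.1] mean [448.    2.   14.4] size [31.3 17. ] long axis deg 147.3
```

Lower until contact shows.

```bash

for i in 1; do python3 -m inch '[[0,0,0,0,0,0.12,1],[0,0,0,0,0,0.08,1],[0,0,0,0,0,0.04,1],[0,0,0,0,0,0,1]]'|sed -n '2p;4p'; python3 -m inch '[[0,0,0,0,0,0.03,1],[0,0,0,0,0,0,1]]'|sed -n '2p;4p'; done
```

```text
eef_pos: [423.7, 189.6, 49.6]
contact_force: [-0.2, -0.4, -1.9]
eef_pos: [423.8, 189.7, 48.8]
contact_force: [-0.2, -0.8, -2.2]
```

```bash

python3 -m inch '[[0,0,0,0,0,0.03,1],[0,0,0,0,0,0,1]]'|sed -n '2p;4p';python3 -m inch '[[0,0,0,0,0,0.03,1],[0,0,0,0,0,0,1]]'|sed -n '2p;4p'
```

```text
eef_pos: [423.7, 189.7, 48.7]
contact_force: [-3.4, -1.2, 10.1]
eef_pos: [423.7, 189.7, 48.6]
contact_force: [-6.3, -2.2, 23.7]
```

```bash

python3 -m inch '[[0,0,0,0,0,0,0.7],[0,0,0,0,0,0,0.7],[0,0,0,0,0,0,0.7],[0,0,0,0,0,-0.4,0.7],[0,0,0,0,0,-0.6,0.7],[0,0,0,0,0,-0.8,0.6],[0,0,-0.031,0,0,-0.5,0.5],[0,0,0,0,0,-0.1,0.5]]'|tail -3
python3 go.py 482.3 68.7 60 113
python3 - <<'E'
from meas import *
f=grab('scene'); P=cloud(f); X,Y,Z=P[...,0],P[...,1],P[...,2]
for nm,k in(('bar',(np.hypot(X-424,Y-190)<50)&(Z>40)&(Z<54)),('top',(np.hypot(X-424,Y-190)<50)&(Z>20)&(Z<54))):
    q=P[k]; print(nm,len(q),((q.min(0)+q.max(0))/2).round(1),np.ptp(q,0).round(1),np.median(q[:,2]),cv2.minAreaRect(np.ascontiguousarray(q[:,:2].astype(np.float32))))
E
```

```text
contact_force: [0.5, 0.6, -0.8]
opening: 0.502
grasp_force: 0.0
t 32.23 pos [425.  190.2 109.7] rpy [179.8   -0.   113.24] F [ 0.5  0.6 -0.8] open 0.502 grip 0.0
turn total [ 0.0011 -0.      0.0013] 7deg rows 0.03 shift total [-5.369  0.212  1.987]
bar 99 [424.4 189.4  45.8] [26.7 58.3 11.5] 47.36703858633905 ((424.40228271484375, 189.26373291015625), (15.332380294799805, 62.14421081542969), 19.339046478271484)
top 521 [424.  189.9  35.8] [84.1 81.4 31.6] 25.011338928021814 ((424.8880920410156, 188.39773559570312), (80.51661682128906, 76.69125366210938), 37.00667953491211)
```

```bash

python3 -m inch '[[0,0,0,-0.9,0.036,0,0.5],[0,0,0,-0.9,0.036,0,0.5],[0,0,0,-0.9,0.036,0,0.5],[0,0,0,-0.9,0.036,0.2,0.5],[0,0,0,-0.9,0.036,0.6,0.5],[0,0,0,-0.87,0.036,0.7,0.5],[0,0,0,0,0,0.5,0.5],[0,0,0,0,0,0,0.5]]'|tail -1
python3 -m inch '[[0,0,0,0,0,0,0.5]]'|tail -1
python3 go.py 482.3 68.7 23 113
python3 -m inch '[[0,0,0,0,0,0.7,0.5],[0,0,0,0,0,0.5,0.5],[0,0,0,0,0,0.28,0.5],[0,0,0,0,0,0,1],[0,0,0,0,0,0,1],[0,0,0,0,0,0,1],[0,0,0,0,0,0,1],[0,0,0,0,0,0,1]]' 50
python3 -m inch '[[0,0,0,0,0,-0.5,1],[0,0,0,0,0,-0.9,1],[0,0,0,0,0,-1,1],[0,0,0,0,0,-1,1],[0,0,0,0,0,-1,1],[0,0,0,0,0,-1,1],[0,0,0,0,0,-0.5,1],[0,0,0,0,0,0,1]]' |tail -2
python3 go.py 560 231.8 142 113
```

```text
grasp_force: 0.0
grasp_force: 0.0
t 33.03 pos [480.1  67.9  56.3] rpy [-1.7984e+02 -5.0000e-02  1.1285e+02] F [-0.9  0.   0.5] open 0.497 grip 0.0
turn total [-0.0009 -0.0003 -0.0008] 7deg rows 0.02 shift total [-0.006  0.095  1.334]
clock: 33.7
eef_pos: [482.7, 69.0, 22.3]
tcp_rot: [3.138, 0.001, 1.972]
contact_force: [-1.3, 0.8, 18.6]
opening: 0.192
grasp_force: 54.8
opening: 0.193
grasp_force: 49.5
t 34.37 pos [482.9  69.  171.4] rpy [1.7967e+02 9.0000e-02 1.1300e+02] F [ 0.7 -0.1 -0.2] open 0.193 grip 49.5
turn total [0.0018 0.0005 0.    ] 7deg rows 0.0 shift total [4.79  5.385 1.174]
```

```bash

python3 -m inch '[[0,0,0,0.684,0.769,0,1],[0,0,0,0.684,0.769,0,1],[0,0,0,0.684,0.769,0,1],[0,0,0,0.684,0.769,0,1],[0,0,0,0.684,0.769,0,1],[0,0,0,0.684,0.769,0,1],[0,0,0,0.684,0.769,0,1],[0,0,0,0,0,0,1]]'|tail -2
python3 -m inch '[[0,0,0,0,0,0.5,1],[0,0,0,0,0,0.4,1],[0,0,0,0,0,0.2,1],[0,0,0,0,0,0,1],[0,0,0,0,0,0,1]]'|tail -2
python3 go.py 560 231.8 136 113
```

```text
opening: 0.194
grasp_force: 49.5
opening: 0.194
grasp_force: 49.5
t 35.45 pos [557.5 230.  139.5] rpy [-179.9     0.    112.95] F [ 0.5  0.1 -0.4] open 0.194 grip 49.5
turn total [-0.0006  0.     -0.0003] 7deg rows 0.01 shift total [0.026 0.118 0.139]
```

```bash

python3 -m inch '[[0,0,0,0.02,0.09,0.1,1],[0,0,0,0,0,0,1],[0,0,0,0,0,0,0.55],[0,0,0,0,0,0,0.55],[0,0,0,0,0,0,0.55],[0,0,0,0,0,-0.6,0.5]]'|tail -2
python3 -m inch '[[0,0,-0.0356,0,0,-0.4,0.5],[0,0,-0.0356,0,0,0,0.5],[0,0,-0.0356,0,0,0,0.5],[0,0,-0.0356,0,0,0,0.5],[0,0,-0.0356,0,0,0,0.5],[0,0,0,0,0,0,0.5]]'|tail -2
python3 go.py 448 1.9 60 145; python3 parts.py
```

```text
opening: 0.496
grasp_force: 0.0
opening: 0.5
grasp_force: 0.0
t 36.45 pos [560.2 232.3 163. ] rpy [1.7998e+02 1.0000e-02 1.4533e+02] F [-0.1  0.9  0.7] open 0.5 grip 0.0
turn total [0.0001 0.0001 0.0019] 7deg rows 0.05 shift total [ -1.612 -10.124   4.12 ]
top foot 81 c [448.7   1.1] mean [448.    1.6  14.8] size [27.9 18. ] long axis deg 144.4
scene foot 75 c [445.9   2.7] mean [447.4   2.   14.3] size [30.6 16.9] long axis deg 147.3
```

```bash

python3 -m inch '[[0,0,0,-0.147,-0.92,0,0.5],[0,0,0,-0.147,-0.92,0,0.5],[0,0,0,-0.147,-0.92,0,0.5],[0,0,0,-0.147,-0.92,0,0.5],[0,0,0,-0.147,-0.92,0,0.5],[0,0,0,-0.147,-0.92,0,0.5],[0,0,0,-0.147,-0.92,0.4,0.5],[0,0,0,-0.147,-0.92,0.7,0.5]]'|tail -1
python3 -m inch '[[0,0,0,-0.147,-0.92,0.8,0.5],[0,0,0,-0.147,-0.92,0.8,0.5],[0,0,0,-0.147,-0.92,0.8,0.5],[0,0,0,0,0,0.6,0.5],[0,0,0,0,0,0,0.5],[0,0,0,0,0,0,0.5]]'|tail -1
python3 go.py 448 1.9 26 145
```

```text
grasp_force: 0.0
grasp_force: 0.0
t 37.72 pos [448.1   1.7  60.1] rpy [-1.7996e+02 -6.0000e-02  1.4487e+02] F [0.5 0.6 0.6] open 0.499 grip 0.0
turn total [-0.0002 -0.0003 -0.0007] 7deg rows 0.02 shift total [0.01  0.004 1.364]
```

```bash

python3 -m inch '[[0,0,0,0,0,0.7,0.5],[0,0,0,0,0,0.4,0.5],[0,0,0,0,0,0.26,0.5],[0,0,0,0,0,0,1],[0,0,0,0,0,0,1],[0,0,0,0,0,0,1],[0,0,0,0,0,0,1],[0,0,0,0,0,0,1]]' 50
python3 -m inch '[[0,0,0,0,0,-0.5,1],[0,0,0,0,0,-0.9,1],[0,0,0,0,0,-1,1],[0,0,0,0,0,-1,1],[0,0,0,0,0,-1,1],[0,0,0,0,0,-1,1],[0,0,0,0,0,-0.3,1],[0,0,0,0,0,0,1]]' |tail -2
python3 go.py 560 231.8 140 145
```

```text
clock: 38.38
eef_pos: [448.7, 1.8, 26.8]
tcp_rot: [3.141, 0.001, 2.531]
contact_force: [0.2, -0.6, -0.4]
opening: 0.193
grasp_force: 48.9
opening: 0.19
grasp_force: 48.9
t 39.05 pos [449.7   1.8 170.9] rpy [179.85   0.22 145.03] F [-1.   0.6 -0.3] open 0.19 grip 48.9
turn total [0.0008 0.0012 0.0002] 7deg rows 0.0 shift total [ 1.664 10.068  1.235]
```

```bash

python3 -m inch '[[0,0,0,0.157,0.92,0,1],[0,0,0,0.157,0.92,0,1],[0,0,0,0.157,0.92,0,1],[0,0,0,0.157,0.92,0,1],[0,0,0,0.157,0.92,0,1],[0,0,0,0.157,0.92,0,1],[0,0,0,0.157,0.92,0,1],[0,0,0,0.157,0.92,0,1]]'|tail -1
python3 -m inch '[[0,0,0,0.157,0.92,0,1],[0,0,0,0.157,0.92,0,1],[0,0,0,0.157,0.92,0,1],[0,0,0,0,0,0.5,1],[0,0,0,0,0,0.4,1],[0,0,0,0,0,0.2,1],[0,0,0,0,0,0,1],[0,0,0,0,0,0,1]]'|tail -2
python3 go.py 560 231.8 138 145
```

```text
grasp_force: 49.0
opening: 0.191
grasp_force: 49.0
t 40.38 pos [557.  232.7 140.3] rpy [-1.7989e+02 -7.0000e-02  1.4499e+02] F [ 0.2 -0.7 -0.1] open 0.191 grip 49.0
turn total [-0.0006 -0.0004 -0.    ] 7deg rows 0.0 shift total [-0.12   0.039  0.091]
```

```bash

python3 -m inch '[[0,0,0,-0.1,0.03,0.06,1],[0,0,0,0,0,0,1],[0,0,0,0,0,0,0.55],[0,0,0,0,0,0,0.55],[0,0,0,0,0,0,0.55],[0,0,0,0,0,-0.6,0.7]]'|tail -2
python3 -m inch '[[0,0,0.0348,0,0,-0.4,0.7],[0,0,0.0348,0,0,0,0.7],[0,0,0.0348,0,0,0,0.7],[0,0,0.0348,0,0,0,0.7],[0,0,0.0348,0,0,0,0.7],[0,0,0.0348,0,0,0,0.7],[0,0,0,0,0,0,0.7]]'|tail -2
python3 go.py 423.8 189.7 80 107.4; python3 parts.py
```

```text
opening: 0.323
grasp_force: 0.0
opening: 0.3
grasp_force: 0.0
t 41.47 pos [560.4 233.1 165. ] rpy [179.98  -0.   107.18] F [-0.8 -0.3 -0.4] open 0.3 grip 0.0
turn total [ 0.0001 -0.     -0.0012] 7deg rows 0.03 shift total [-0.022 -5.731  3.399]
```

```bash

python3 -m inch '[[0,0,0,0,-0.8,0,0.7],[0,0,0,0,-0.8,0,0.7],[0,0,0,0,-0.8,0,0.7],[0,0,0,0,-0.8,0,0.7],[0,0,0,0,-0.8,0.5,0.7],[0,0,0,-0.02,-0.8,0.7,0.7],[0,0,0,0,-0.6,0.8,0.7],[0,0,0,0,-0.33,0.8,0.7]]'|tail -1
python3 -m inch '[[0,0,-0.001,0,0,0.5,0.7],[0,0,0,0,0,0,0.7],[0,0,0,0,0,0,0.7]]'|tail -1
python3 go.py 423.8 189.7 49.5 107.4
python3 - <<'E'
from h import *
a=cv2.cvtColor(grab('top')['pixels'],cv2.COLOR_RGB2BGR)[170:320,150:350]
b=cv2.cvtColor(grab('scene')['pixels'],cv2.COLOR_RGB2BGR)[120:270,300:500]
cv2.imwrite('pics/jar1.png',cv2.convertScaleAbs(cv2.resize(np.hstack([a,b]),(800,300),interpolation=cv2.INTER_CUBIC),alpha=1.4))
E
```

```text
grasp_force: 0.0
grasp_force: 0.0
t 42.48 pos [423.8 189.6  82.2] rpy [-1.7995e+02  1.0000e-02  1.0776e+02] F [ 0.7  0.1 -0. ] open 0.301 grip 0.0
turn total [-0.0003  0.      0.002 ] 7deg rows 0.05 shift total [0.004 0.    1.309]
```

View pics/jar1.png

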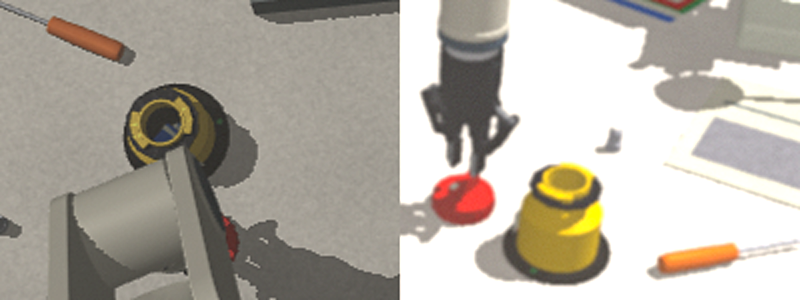

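The picture shows blue batteries inside the jar's mouth at (165,130), a bare bench, and the cap waiting under the gripper.

```bash

python3 -m inch '[[0,0,0,0,0,0.5,0.7],[0,0,0,0,0,0.5,0.7],[0,0,0,0,0,0.3,0.7],[0,0,0,0,0,0,0.7]]'|sed -n '2p;4p'
python3 -m inch '[[0,0,0,0,0,0,1],[0,0,0,0,0,0,1],[0,0,0,0,0,0,1],[0,0,0,0,0,0,1],[0,0,0,0,0,0,1],[0,0,0,0,0,0,1]]' 110 
python3 -m inch '[[0,0,0,0,0,-0.4,1],[0,0,0,0,0,-0.7,1],[0,0,0,0,0,-0.9,1],[0,0,0,0,0,-0.9,1],[0,0,0,0,0,-0.9,1],[0,0,0,0,0,-0.9,1],[0,0,0,0,0,-0.9,1],[0,0,0,0,0,-0.6,1]]' |tail -3
python3 go.py 560 232 170 107.4
```

```text
eef_pos: [423.8, 189.5, 49.3]
contact_force: [0.2, 0.2, 0.2]
clock: 43.42
eef_pos: [424.3, 189.8, 50.5]
tcp_rot: [3.14, -0.0, 1.879]
contact_force: [-1.8, -1.3, 8.0]
opening: 0.116
grasp_force: 108.6
contact_force: [0.4, 0.7, -1.8]
opening: 0.115
grasp_force: 107.7
t 44.08 pos [424.1 189.7 207.5] rpy [ 1.7987e+02 -2.0000e-02  1.0764e+02] F [ 0.4  0.7 -1.8] open 0.115 grip 107.7
turn total [ 0.0007 -0.0001  0.0013] 7deg rows 0.03 shift total [-0.012  5.691  1.501]
```

```bash

python3 -m inch '[[0,0,0,0,0.5,0,1],[0,0,0,0,0.8,0,1],[0,0,0,0,0.8,0,1],[0,0,0,0,0.8,0,1],[0,0,0,0,0.8,0,1],[0,0,0,0,0.8,0,1],[0,0,0,0,0.7,0,1],[0,0,0,-0.01,0.49,0,1]]'|tail -3
python3 -m inch '[[0,0,0,0,0,0.6,1],[0,0,0,0,0,0.5,1],[0,0,0,0,0,0.3,1],[0,0,0,0,0,0,1],[0,0,0,0,0,0,1],[0,0,0,0,0,0,1]]'|tail -3
python3 go.py 560.2 232.6 160 107.4;  python3 - <<'E'
from meas import *
for n in('scene','top'):
  f=grab(n); P=cloud(f); m=masks(f)['red']&(P[...,2]>90)&(P[...,2]<190)&(np.hypot(P[...,0]-560,P[...,1]-232)<60)
  q=P[m]; t=q[(q[:,2]<160)]; print(n,len(q),'z hist',np.percentile(q[:,2],[3,25,50,75,97]).round(1),'c',((q.min(0)+q.max(0))/2).round(1),np.ptp(q,0).round(1))
E
```

```text
contact_force: [-0.2, -0.8, -2.8]
opening: 0.114
grasp_force: 107.9
contact_force: [0.1, 0.4, -2.6]
opening: 0.111
grasp_force: 107.9
t 45.25 pos [559.5 232.5 170. ] rpy [179.99   0.   107.64] F [ 0.1  0.4 -2.6] open 0.111 grip 107.9
turn total [0.     0.     0.0013] 7deg rows 0.03 shift total [-0.004  0.029  0.401]
scene 641 z hist [125.  137.5 143.3 144.6 161.4] c [562.8 231.  144.7] [77.6 81.4 51.4]
top 12 z hist [139.6 141.9 142.5 144.8 146.3] c [568.1 230.  142.8] [57.9 71.3  7.8]
```

```bash

python3 -m inch '[[0,0,0,0,0.03,0.3,1],[0,0,0,0,0,0.2,1],[0,0,0,0,0,0.12,1],[0,0,0,0,0,0,1],[0,0,0,0,0,0,1]]'|sed -n '2p;4p'
python3 -m inch '[[0,0,0,0,0,0.06,1],[0,0,0,0,0,0.06,1],[0,0,0,0,0,0,1]]'|sed -n '2p;4p'
python3 -m inch '[[0,0,0,0,0,0.05,1],[0,0,0,0,0,0.05,1],[0,0,0,0,0,0,1]]'|sed -n '2p;4p'
```

```text
eef_pos: [560.0, 232.6, 153.9]
contact_force: [-0.6, -0.2, -2.1]
eef_pos: [560.4, 232.7, 151.7]
contact_force: [-2.0, -1.4, 4.8]
eef_pos: [560.4, 232.8, 149.6]
contact_force: [-2.8, -0.5, 7.1]
```

```bash

python3 -m inch '[[0,0,0,0,0,0.1,1],[0,0,0,0,0,0.1,1],[0,0,0,0,0,0.08,1],[0,0,0,0,0,0.05,1],[0,0,0,0,0,0,1],[0,0,0,0,0,0,1]]'
python3 m2.py 2>/dev/null| grep -E 'scene captop'
```

```text
clock: 46.77
eef_pos: [560.4, 232.8, 142.0]
tcp_rot: [3.141, -0.0, 1.879]
contact_force: [-4.8, -2.6, 12.5]
opening: 0.113
grasp_force: 110.1
scene captop 468 mec [561.2 230.9] 42.7 bbox [560.2 232.7] [82.3 81.6] z 116.0
```

```bash

python3 -m inch '[[0,0,0.035,0,0,0,1],[0,0,0.035,0,0,0,1],[0,0,0.035,0,0,0,1],[0,0,0.035,0,0,0,1],[0,0,0.035,0,0,0,1],[0,0,0.035,0,0,0,1],[0,0,0.035,0,0,0,1]]' |sed -n '2,4p'
python3 m2.py 2>/dev/null| grep -E 'scene captop'
python3 -m inch '[[0,0,0.035,0,0,0,1],[0,0,0.035,0,0,0,1],[0,0,0.035,0,0,0,1],[0,0,0.035,0,0,0,1],[0,0,0.035,0,0,0,1],[0,0,0.035,0,0,0,1],[0,0,0.035,0,0,0,1],[0,0,0,0,0,0,1]]'|sed -n '2,4p'
python3 m2.py 2>/dev/null| grep -E 'scene captop'
python3 -c "
from h import *;s=r.sense();print(s['wrist_torque'])"; python3 go.py 560 232 150 15.5
```

```text
eef_pos: [560.1, 232.8, 142.0]
tcp_rot: [3.141, -0.0, 1.105]
contact_force: [-6.9, -1.0, 13.3]
scene captop 460 mec [559.9 231.9] 42.5 bbox [560.8 230.5] [83.2 82. ] z 116.2
eef_pos: [560.3, 233.1, 142.1]
tcp_rot: [-3.141, -0.001, 0.333]
contact_force: [-5.5, 0.3, 12.0]
scene captop 453 mec [561.2 232.7] 42.0 bbox [560.8 233.1] [81.4 82.8] z 116.3
[-0.07431508  0.98885909 -0.17907247]
t 48.32 pos [560.3 233.1 142.1] rpy [-1.7997e+02 -5.0000e-02  1.9400e+01] F [-5.4 -0.2 12.8] open 0.112 grip 110.1
turn total [-0.0002 -0.0003  0.0216] 7deg rows 0.56 shift total [-0.024  0.04  -0.315]
```

```bash

python3 -m inch '[[0,0,0.011,0,0,0,1],[0,0,0.011,0,0,0,1],[0,0,0,0,0,0,1],[0,0,0,0,0,-0.1,1],[0,0,0,0,0,-0.1,1],[0,0,0,0,0,-0.1,1],[0,0,0,0,0,0,1],[0,0,0,0,0,0,1]]'|sed -n '2,4p'
python3 m2.py 2>/dev/null| grep -A1 -E 'scene (captop|bar)'
```

```text
eef_pos: [560.4, 232.9, 149.3]
tcp_rot: [-3.141, -0.001, 0.27]
contact_force: [-4.2, -1.1, 10.1]
scene captop 502 mec [561.1 232.4] 42.5 bbox [561.9 232.4] [83.1 83.1] z 122.8
scene bar 167 mec [561.5 230.4] 30.6 bbox [561.5 229.5] [59.  34.1] z 147.3
  bar ang deg -153.9 rect ((563.7290649414062, 227.56907653808594), (59.32561492919922, 29.064743041992188), 32.38486099243164)
```

Release, lift and check.

```bash

python3 -m inch '[[0,0,0,0,0,0,0.7],[0,0,0,0,0,0,0.7],[0,0,0,0,0,0,0.7],[0,0,0,0,0,-0.3,0.7],[0,0,0,0,0,-0.6,0.7],[0,0,0,0,0,-0.9,0.7],[0,0,0,0,0,-0.9,0.7],[0,0,0,0,0,-0.9,0.7]]'|sed -n '2,5p'
python3 -m inch '[[0,0,0,-1,0,-0.3,0.5],[0,0,0,-1,0,-0.3,0.5],[0,0,0,-1,0,0,0.5],[0,0,0,-1,0,0,0.5],[0,0,0,-1,0,0,0.5],[0,0,0,-1,0,0,0.5],[0,0,0,-1,0,0,0.5],[0,0,0,0,0,0,0.5]]'|sed -n '2p'
python3 m2.py 2>/dev/null| grep -A1 -E '(captop|bar)'; python3 car.py 2>/dev/null; python3 fb.py | tail -c 300
python3 - <<'E'
from h import *
grab('scene','end_scene.png'); grab('top','end_top.png')
a=cv2.imread('pics/end_scene.png'); b=cv2.imread('pics/end_top.png')
cv2.imwrite('pics/end.png',np.hstack([cv2.resize(a,(400,300)),cv2.convertScaleAbs(cv2.resize(b[160:330,180:480],(400,300)),alpha=1.5)]))
E
```

```text
eef_pos: [560.1, 232.6, 239.3]
tcp_rot: [3.142, 0.0, 0.27]
contact_force: [1.5, -0.2, -0.5]
opening: 0.304
eef_pos: [387.6, 184.6, 253.0]
scene captop 532 mec [561.5 232.5] 43.5 bbox [560.8 231.4] [83.2 84. ] z 124.1
scene bar 148 mec [559.7 234.1] 30.8 bbox [560.2 232.7] [60.5 27.5] z 147.4
  bar ang deg -162.9 rect ((560.3546142578125, 231.8926239013672), (61.50722885131836, 14.586088180541992), 15.450798988342285)
scene ring 531 mec [558.7 226.3] 73.7 bbox [556.5 225.4] [140.9 145. ] z 6.2
--
top captop 845 mec [561.4 231.8] 42.4 bbox [561.1 231.1] [81.9 80.8] z 123.3
top bar 146 mec [561.1 232.3] 30.1 bbox [561.1 231.3] [59.2 25.2] z 146.9
  bar ang deg -163.7 rect ((561.3477172851562, 231.57557678222656), (59.825016021728516, 12.827180862426758), 17.88655662536621)
top ring 434 mec [557.2 222. ] 77.6 bbox [557.2 223.5] [148.5 147.5] z 5.4
scene 38 peg 133.8 110.6
scene 48 peg -134.9 110.5
scene 51 peg 44.1 112.7
scene 63 peg -44.9 112.4
scene green floor ang 179.2 [ 500.7 -216.9]
top 25 peg 44.0 111.8
top 30 peg -45.2 112.3
top 25 peg 134.4 110.8
top 27 peg -135.2 111.5
top green floor ang -176.2 [ 505.4 -222.9]
[(np.int64(93), array([ 484.7, -200.2,   34.4])), (np.int64(102), array([ 485.9, -232.2,   34.1])), (np.int64(100), array([ 519.1, -216.6,   34.4]))]
```

View pics/end.png

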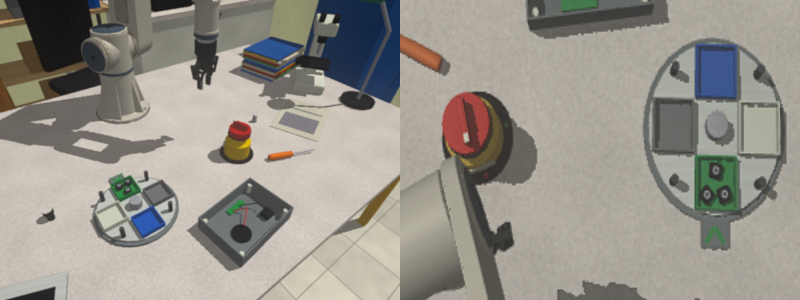

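The cap reads the same height and bar angle as at the start, at crop (465,122). The three feet sit in the green bay at (715,180), in line with the arrow. The bench is clear, and the eyepiece and objective are still standing.

```bash
python3 -c "
from rig import r; print(r.sign_off())"
```

```text
the job is handed in; nothing more can be done
None
```

I handed the job in after about 50 s of robot time: three feet are in the green bay facing the arrow, both batteries are in the jar with its cap relocked, and the eyepiece and objective are still standing. The hand-in returned no verdict, so this rests on the final camera checks.

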